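Make up two spares kits at the parts-store bench

ROBOT

A 6-joint arm with a two-finger parallel gripper is mounted at the origin on the work surface. World frame = base frame: x ahead of the robot, y to its left, z up, the work surface at z = 0. Lengths are in m, angles in rad, forces in N, time in s.
With the tool pointing down it reaches from about 0.4 to 0.825 m from the base axis. Payload 7 kg.
Tool frame: the origin (TCP) lies at the very end of the fingers, on their centre line; the grasp point (between the pads) lies 19 mm behind it (grip_depth is the distance from the TCP to the grasp point, in m); z points along the fingers, y is the direction in which the jaws open and shut (so a half turn about z gives the same grasp; the last joint's range is limited). The gripper opens to 88 mm and grips with 3 to 60 N. Pads are 19 mm wide; open, the fingers measure 130 mm over their backs; the gripper's body (78 mm by 193 mm) begins 47 mm behind the grasp point.
Start: joints at [1.486, 0.359, 0.012, 0, -1.224, -0.288], TCP at [0.246, 0.629, 0.227] pointing down, gripper open.
Joint ranges: [-3.07, 3.07], [-1.43, 2.12], [-1.02, 1.25], [-3.03, 1.67], [-3.05, -0], [-3.03, 3.03]. Speed limits (rad/s): [2.39, 2.39, 3.01, 3.14, 3.14, 3.14].

INTERFACE

Orientations are given as [roll, pitch, yaw] about the fixed x, y, z axes, in that order (R = Rz(yaw) Ry(pitch) Rx(roll)).
In Python, from station import get_state, grab_frame, get_calibration, job_done, grip_depth gives the robot as it stands. The module is installed in compiled form; this text tells all that it offers.
- The arm moves only by the shell command python3 -m crank 'ROWS' [FORCE]. ROWS is JSON, a list of rows, each an object with "turn": the turn, a rotation vector about the tool's x, y, z each as a share of 2 pi rad, from -1 to 1, a list of three; "slide": the shift along the tool's x, y, z each as a share of 0.5 m, from -1 to 1, a list of three; "fingers": the opening, from -1 (shut) to 1 (fully open). A call has 1 to 5 rows; each row is the pose to reach, as a shift and turn from the pose commanded when the call began, along the tool's axes at that moment, turning the shorter way round; what a row does not reach only later rows make up. A row lasts 1/12 s, in which the tool goes at most 41.7 mm and 7.16 degrees, less where a joint would pass 70% of its speed; a pose out of reach is approached as far as the arm can. A call with a number of a shift or a turn outside -1 to 1 is refused whole. A call with a gripper value outside its range is refused whole. The fingers move at their own pace and stop on an object; FORCE is the grip in N (left out, the last holds). Time passes only in rows, so rows that repeat a pose let the fingers close. It gives the time, the measured TCP pose, the force and the opening at its end, in the units of the state.
- get_state(): the state, without advancing time (a new reading comes with each control period).
- grab_frame(name): name is "scene" or "top" or "wrist"; returns the picture (420x560x3 uint8, red, green, blue); there is no depth.
- get_calibration(name): a dict with "K" (3x3 intrinsics, pixels), "pose" (4x4, takes a point from camera to world coordinates). Camera axes: x right, y up, looking along -z (the intrinsics and any distortion apply to the point x, -y, -z); pixel columns grow to the right and rows downward; lengths in m; the calibration is good to about 2 mm. A picture is of the moment at which its call begins: read the wrist's pose just before it. get_calibration takes no time and is no camera call; for the wrist camera it gives the pose at the moment of the call.
- job_done(): hands the job in, once; it reports no verdict.
The state is a dict: "t": time; "q": joint angles; "qd": joint speeds; "joint_efforts": joint torques, N m; "eef_pos": TCP position; "ee_rot": TCP orientation; "force": force on the tool from outside, world axes, zero at the start; "moment": the same for the moment, N m; "width": finger opening in m.
Only numpy, scipy, OpenCV 4.12 (cv2) and the standard library are available. Lean on these libraries where they do the work, as an engineer would, in place of code of your own. Each camera call takes 0.05 s, during which the arm holds its last target.

TASK

Make up two repair kits from the loose stock on the bench, one part to a compartment, each set down (not dropped in) and standing upright on the tray floor as it stands now. In the long three-compartment tray put the thick-walled sleeve in the compartment next to the label tab, the big hex nut in the middle and the clamp block at the other end; in the short two-compartment tray put the flanged bush next to the label tab and the small hex nut in the other compartment. The thin-walled sleeve and the square-headed plug belong to neither kit: leave them where they stand.

Things in the scene. Friction and masses are not known exactly. Their poses are not given: they have to be found in the camera images.
- thick_sleeve_mid (a point): thick-walled sleeve: plain round steel tube standing on end, outer diameter 46 mm, bore 26 mm, 55 mm tall. Point at its centre, half-way up; z along the tube, up
- big_nut_mid (a point): big hex nut: long steel hexagon nut standing on end, 38 mm across flats (44 over corners), 40 mm tall. Point at its centre, half-way up; z up, x square to one pair of flats (flats face x and every 60 degrees from it)
- small_nut_mid (a point): small hex nut: same shape but 24 mm across flats (28 over corners), 40 mm tall. Point at its centre, half-way up; z up, x square to one pair of flats (flats face x and every 60 degrees from it)
- clamp_block_mid (a point): clamp block: rectangular steel block 50 mm (x) by 30 mm (y) by 40 mm tall (z), two small screw holes in its top, cross bore through the 50 mm faces. Point at its centre, half-way up
- flanged_bush_mid (a point): flanged bush: steel bush standing flange down; flange 54 mm diameter and 8 mm high, above it a round body of 36 mm diameter; 42 mm tall in all. Point on its axis, half its height up; z up
- thin_sleeve_mid (a point): thin-walled sleeve: steel tube standing on end, outer diameter 32 mm, bore 25 mm, 40 mm tall; in no kit, stays where it stands. Point at its centre, half-way up; z up
- square_plug_mid (a point): square-headed plug: steel, round base 44 mm diameter and 20 mm high with a 20 mm square head on it, 40 mm tall in all; in no kit, stays where it stands. Point on its axis, half-way up; z up
- long_tray: long kit tray, 226 x 78 mm, three compartments in a row, grey sheet metal, immovable. Compartments 70 x 70 mm inside; floor 4 mm thick, walls and dividers 4 mm thick, rims only 12 mm above the bench. Origin: centre of the underside, on the bench; x along the row of compartments, z up. Compartment centres at x = -74, 0 and +74 mm, y = 0. The label tab (24 x 44 mm, blank white label) sticks out of its -x end, so x = -74 mm is the tab end
- short_tray: short kit tray, 152 x 78 mm, two compartments in a row, grey sheet metal, immovable. Compartments 70 x 70 mm inside; floor 4 mm thick, walls and dividers 4 mm thick, rims only 12 mm above the bench. Origin: centre of the underside, on the bench; x along the row of compartments, z up. Compartment centres at x = -37 and +37 mm, y = 0. The label tab (24 x 44 mm, blank white label) sticks out of its +x end, so x = +37 mm is the tab end
There are look-alikes about, which are no part of the job. What is shaped like the part that bears flanged_bush_mid but red is not meant.

How it is judged:
By the outcome, as a careful person would: the job done as asked, in the order asked, and still so for the second after the job is handed in, with the robot touching nothing.
It also fails if it takes over 136 s, if anything falls off the work surface, if the arm or the gripper's body presses on something with over 40 N, if the wrist force passes 120 N, or if a joint passes its speed limit or range.

## Working session

There is one attempt and no reset: what is moved stays moved. The work goes in short steps, Python scripts to look and compute and a shell command to move; the robot and the scene stay as the last step left them, time stands still between calls to the robot, and variables do not carry over. Pictures are saved under pics/ and viewed, and the job is handed in when it is done.

```bash
mkdir -p pics
python3 - <<'E'
from station import *
import cv2
s=get_state(); print({k:(v if not hasattr(v,'tolist') else v.tolist()) for k,v in s.items()}, grip_depth)
for n in ["scene","top","wrist"]:
    c=get_calibration(n); print(n,c)
    f=grab_frame(n); cv2.imwrite(f"pics/{n}0.png",f[:,:,::-1])
E
```

```text
{'t': 0.0, 'q': [1.4861397022513205, 0.35934774920271295, 0.011084574420075469, -0.0003648783262065554, -1.224113693235702, -0.28806295801499926], 'qd': [0.0006134534201983419, 0.0009094479317694874, -7.981925480545174e-05, -0.0013833151238338275, 0.0013158476506387386, 0.0007083410651314313], 'joint_efforts': [-0.0016018441237974912, -58.27256441116333, 29.30607318878174, 6.997397392988205, 0.006952762487344444, -0.00016509532088093692], 'eef_pos': [0.24566659656888143, 0.6281853460618437, 0.22565654319631384], 'ee_rot': [3.139979779310469, -0.00012018891705278811, -0.37284373507408675], 'force': [0.8411062936732941, -0.4749011651451639, -0.8229135669994262], 'moment': [0.016760374629757727, 0.06260173305716536, -0.0556837801748316], 'width': 0.08743880044923079} 0.0188
scene {'K': array([[409.59117533,   0.        , 278.84754785],
       [  0.        , 409.59117533, 212.44586122],
       [  0.        ,   0.        ,   1.        ]]), 'pose': array([[ 0.84671417, -0.38686632,  0.36525274,  0.86807437],
       [ 0.53200668,  0.60706075, -0.59029327, -0.51054739],
       [ 0.00663398, 
[... 242 characters left out ...]
       ,   1.        ]]), 'pose': array([[ 0.01920117,  0.98394705, -0.17742467,  0.36331906],
       [-0.99953967,  0.01472205, -0.02652743, -0.01414715],
       [-0.02348953,  0.17785235,  0.9837768 ,  1.07419698],
       [ 0.        ,  0.        ,  0.        ,  1.        ]])}
wrist {'K': array([[352.80885354,   0.        , 285.66408512],
       [  0.        , 352.80885354, 211.79324283],
       [  0.        ,   0.        ,   1.        ]]), 'pose': array([[-0.36402634,  0.89480785,  0.25846418,  0.31667333],
       [-0.93138676, -0.35028785, -0.09908138,  0.60059228],
       [ 0.00187807, -0.27679835,  0.96092619,  0.38374591],
       [ 0.        ,  0.        ,  0.        ,  1.        ]])}
```

View pics/top0.png

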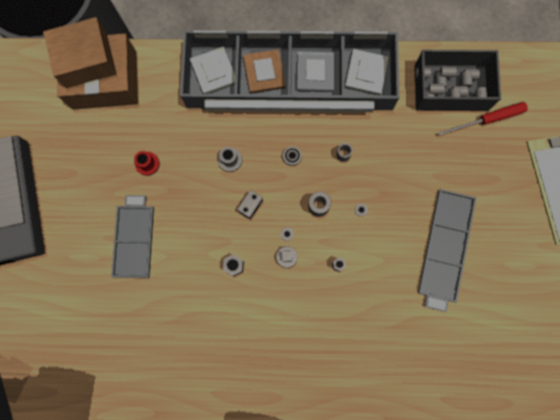

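View pics/scene0.png

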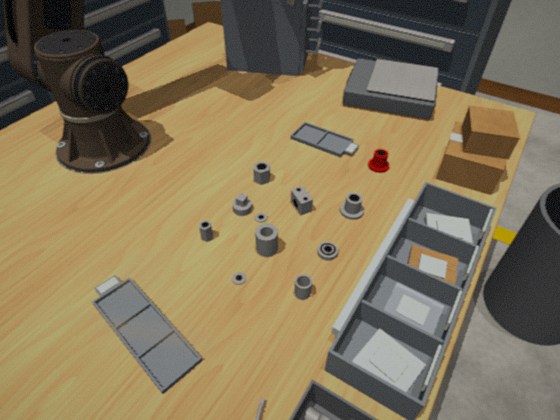

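View pics/wrist0.png

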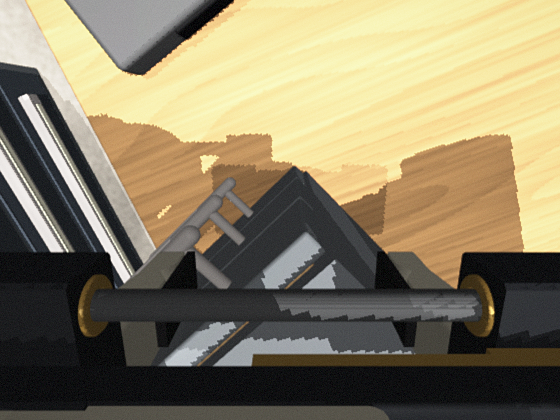

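Run:
```python
import cv2
f=cv2.imread("pics/top0.png")
cv2.imwrite("pics/topA.png",cv2.resize(f[130:290,210:370],None,fx=3.75,fy=3.75,interpolation=cv2.INTER_CUBIC))
g=cv2.resize(f[180:320,100:170],None,fx=4,fy=4,interpolation=cv2.INTER_CUBIC)
h=cv2.resize(f[180:320,410:480],None,fx=4,fy=4,interpolation=cv2.INTER_CUBIC)
cv2.imwrite("pics/topB.png",cv2.hconcat([g,h]))
s=cv2.imread("pics/scene0.png")
cv2.imwrite("pics/sceneA.png",cv2.resize(s[150:310,190:380],None,fx=3.75,fy=3.75,interpolation=cv2.INTER_CUBIC))
```

```text
(no output)
```

View pics/topA.png

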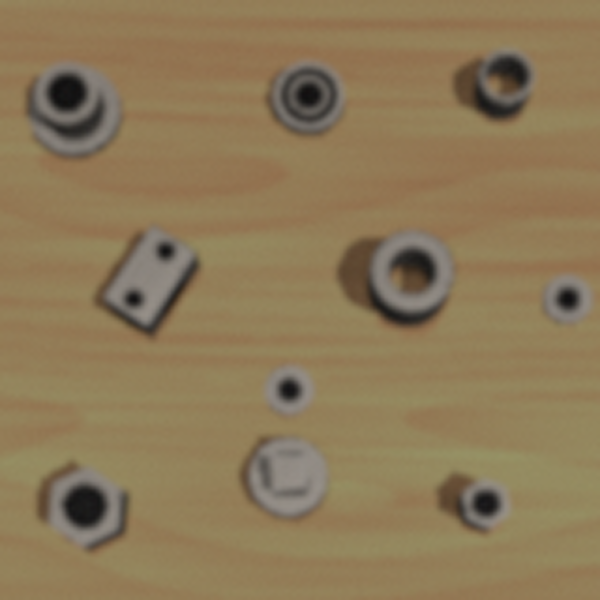

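View pics/topB.png

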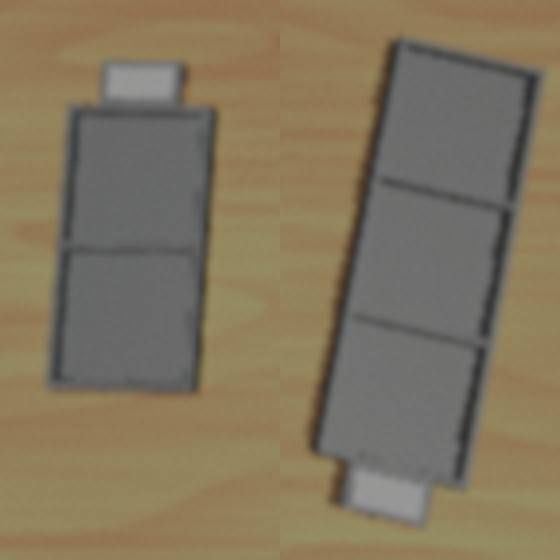

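View pics/sceneA.png

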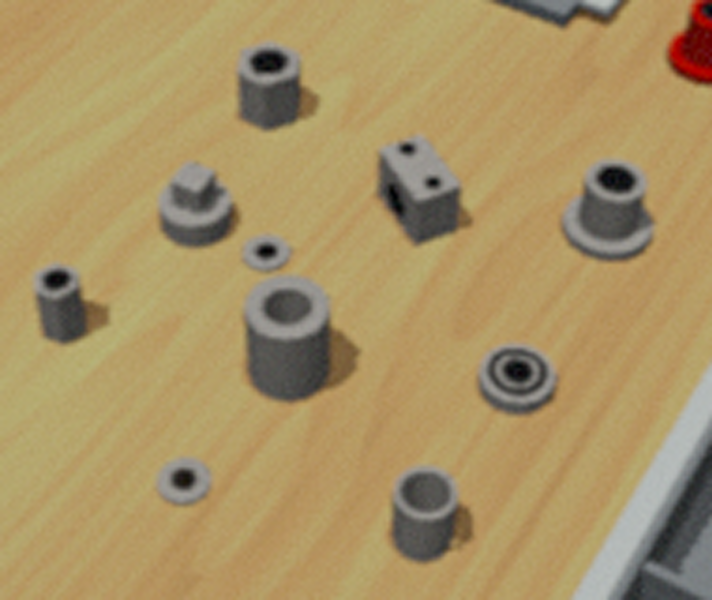

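```bash
cat > h.py <<'E'
import numpy as np
from station import *
def ray(c,px):
    K=c["K"];P=c["pose"]
    d=np.linalg.inv(K)@np.array([px[0],px[1],1.]); d=np.array([d[0],-d[1],-d[2]])
    return P[:3,3],P[:3,:3]@d
def atz(c,px,z):
    o,d=ray(c,px); return o+d*(z-o[2])/d[2]
def proj(c,p):
    P=c["pose"]; q=P[:3,:3].T@(np.asarray(p,float)-P[:3,3]); q=np.array([q[0],-q[1],-q[2]]); r=c["K"]@q; return r[:2]/r[2]
E
cat > a.py <<'E'
from h import *
T=get_calibration("top");S=get_calibration("scene")
tA=lambda u:((u[0]+.5)/3.75-.5+210,(u[1]+.5)/3.75-.5+130)
sA=lambda u:((u[0]+.5)/3.75-.5+190,(u[1]+.5)/3.75-.5+150)
tBl=lambda u:((u[0]+.5)/4-.5+100,(u[1]+.5)/4-.5+180)
tBr=lambda u:((u[0]-280+.5)/4-.5+410,(u[1]+.5)/4-.5+180)
np.set_printoptions(precision=4,suppress=True)
for n,t,s,z in [("thick",(412,270),(288,307),.055),("bignut",(85,506),(268,63),.04),("clh1",(166,251),(407,148),.04),("clh1",(134,298),(432,182),.04),("bush",(67,93),(616,179),.042),("snut",(486,503),(56,279),.04),("thin",(505,78),(426,491),.04)]:
    print(n,atz(T,tA(t),z)[:2],atz(S,sA(s),z)[:2])
print([atz(T,tA(u),.04)[:2] for u in [(152,228),(198,262),(151,325),(98,296)]])
for f,cs in [(tBl,[(70,106),(215,106),(197,390),(49,388)]),(tBr,[(397,39),(541,71),(465,487),(315,452)])]:
    q=np.array([atz(T,f(u),.012)[:2] for u in cs]); print(q, q.mean(0)); 
    d=(q[0]+q[1]-q[2]-q[3])/2; print(np.linalg.norm(d),np.degrees(np.arctan2(d[1],d[0]))); d=(q[1]+q[2]-q[0]-q[3])/2; print(np.linalg.norm(d),np.degrees(np.arctan2(d[1],d[0])))
E
python3 a.py
```

```text
thick [ 0.5655 -0.0667] [ 0.5661 -0.0685]
bignut [0.4351 0.1093] [0.4352 0.1071]
clh1 [0.5773 0.0693] [0.5492 0.0861]
clh1 [0.5504 0.0863] [0.5763 0.0687]
bush [0.6672 0.1277] [0.6667 0.1269]
snut [ 0.4405 -0.1082] [ 0.4401 -0.1089]
thin [ 0.6795 -0.1192] [ 0.6808 -0.1211]
[array([0.5903, 0.0775]), array([0.5713, 0.0513]), array([0.5354, 0.0764]), array([0.5513, 0.1063])]
[[0.5579 0.3655]
 [0.559  0.287 ]
 [0.4078 0.2868]
 [0.4074 0.365 ]] [0.483  0.3261]
0.15088327010782837 0.12933809457326306
0.07830110399428494 -89.43891660474829
[[ 0.6044 -0.3227]
 [ 0.588  -0.3979]
 [ 0.37   -0.3488]
 [ 0.3863 -0.273 ]] [ 0.4872 -0.3356]
0.22360780506231995 -12.76277128237301
0.07721406435044638 -102.17922691737432
```

```bash
cat > go.py <<'E'
import sys
from h import *
from scipy.spatial.transform import Rotation as R
x,y,z,yaw=map(float,sys.argv[1:5])
s=get_state(); r=R.from_euler("xyz",s["ee_rot"]); p=np.array(s["eef_pos"])
d=r.inv().apply(np.array([x,y,z])-p)/0.5
t=(r.inv()*R.from_euler("xyz",[np.pi,0,np.radians(yaw)])).as_rotvec()/2/np.pi
print("t",round(s["t"],2),"slide",d.round(4).tolist(),"turn",t.round(4).tolist(),"dist",round(np.linalg.norm(d)*.5,3),"rows",round(np.linalg.norm(d)*.5/.0417,1),"yaw now",np.degrees(s["ee_rot"][2]).round(2),"w",round(s["width"],4))
E
python3 go.py 0.5655 -0.0675 0.17 -12.6
```

```text
t 0.15 slide [1.1024, 1.0629, 0.1132] turn [0.0002, -0.0, -0.0243] dist 0.768 rows 18.4 yaw now -21.36 w 0.0876
```

```bash
python3 -m crank '[{"slide":[0.9,0.87,0.1],"turn":[0,0,0],"fingers":1},{"slide":[0.9,0.87,0.1],"turn":[0,0,0],"fingers":1},{"slide":[0.9,0.87,0.1],"turn":[0,0,0],"fingers":1},{"slide":[0.9,0.87,0.1],"turn":[0,0,0],"fingers":1},{"slide":[0.9,0.87,0.1],"turn":[0,0,0],"fingers":1}]' 20; python3 go.py 0.5655 -0.0675 0.17 -12.6
```

```text
t: 0.57
eef_pos: [0.3326, 0.4378, 0.2096]
ee_rot: [3.141, 0.0, -0.372]
force: [0.7, 0.0, -0.2]
width: 0.0879
t 0.57 slide [0.8015, 0.7719, 0.0794] turn [0.0001, 0.0, -0.0243] dist 0.558 rows 13.4 yaw now -21.33 w 0.0879
```

```bash
python3 -m crank '[{"slide":[0.8,0.77,0.08],"turn":[0,0,-0.024],"fingers":1},{"slide":[0.8,0.77,0.08],"turn":[0,0,-0.024],"fingers":1},{"slide":[0.8,0.77,0.08],"turn":[0,0,-0.024],"fingers":1},{"slide":[0.8,0.77,0.08],"turn":[0,0,-0.024],"fingers":1},{"slide":[0.8,0.77,0.08],"turn":[0,0,-0.024],"fingers":1}]'; python3 go.py 0.5655 -0.0675 0.17 -12.6
python3 - <<'E'
import cv2
from station import *
cv2.imwrite("pics/w1.png",grab_frame("wrist")[:,:,::-1])
E
```

```text
t: 0.98
eef_pos: [0.4195, 0.2491, 0.195]
ee_rot: [-3.141, -0.0, -0.222]
force: [1.0, 0.2, -0.1]
width: 0.0877
t 0.98 slide [0.424, 0.5535, 0.0498] turn [-0.0001, -0.0, -0.0003] dist 0.35 rows 8.4 yaw now -12.69 w 0.0877
```

View pics/w1.png

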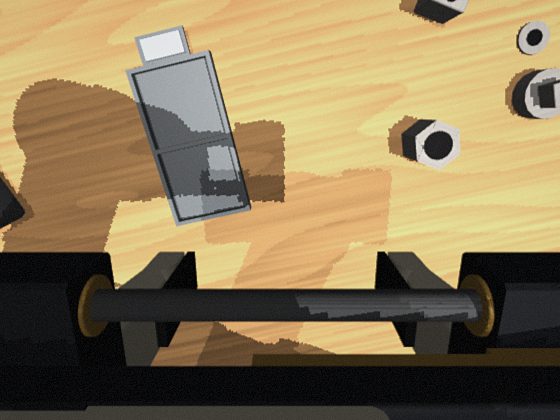

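Run:
```python
import cv2,pickle
from h import *
c=get_calibration("wrist"); pickle.dump(c,open("w1.pkl","wb"))
f=cv2.imread("pics/w1.png")
cv2.imwrite("pics/w1n.png",cv2.resize(f[100:190,380:480],None,fx=6,fy=6,interpolation=cv2.INTER_CUBIC))
q=np.array([atz(c,u,.012)[:2] for u in [(127,71),(209,52),(250,209),(178,224)]]);print(q,q.mean(0))
print(atz(c,(437,146),.04))
```

```text
[[0.5587578  0.35733848]
 [0.55755144 0.28111122]
 [0.40935851 0.28173928]
 [0.4103129  0.35674324]] [0.48399516 0.31923306]
[0.43541253 0.1034835  0.04      ]
```

View pics/w1n.png

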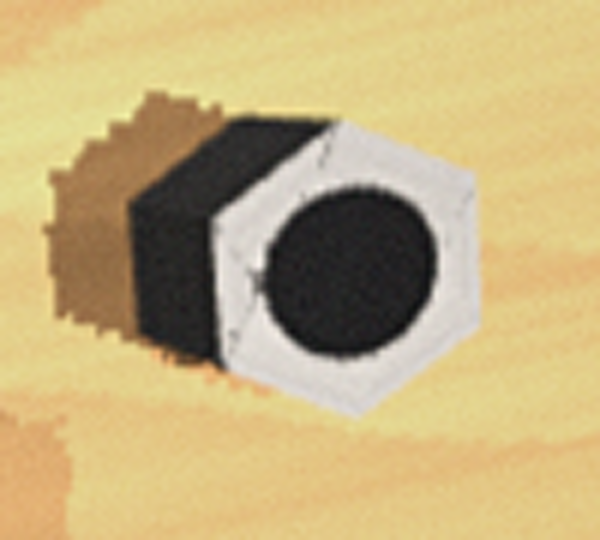

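```bash
python3 - <<'E'
import pickle
from h import *
c=pickle.load(open("w1.pkl","rb"))
v=np.array([atz(c,((u+.5)/6-.5+380,(w+.5)/6-.5+100),.04)[:2] for u,w in [(340,121),(474,178),(480,325),(358,418),(226,370),(212,213)]])
m=v.mean(0); print(m)
for i in range(6):
    d=v[(i+1)%6]-v[i]; print(np.linalg.norm(d),(np.degrees(np.arctan2(d[1],d[0])))%60)
E
python3 go.py 0.5655 -0.0675 0.17 -12.6
```

```text
[0.43618277 0.10286109]
0.02175987541654273 55.76016681073213
0.021362861825912596 57.28597152435876
0.021274929247546193 57.32812056372531
0.02157751805052892 57.86775439887369
0.02310767144762832 58.10187575085505
0.02132102443135287 54.31132041906005
t 1.03 slide [0.4214, 0.542, 0.0493] turn [0.0004, 0.0002, -0.0007] dist 0.344 rows 8.3 yaw now -12.84 w 0.0875
```

```bash
python3 -m crank '[{"slide":[0.42,0.542,0.1],"turn":[0,0,0],"fingers":1},{"slide":[0.42,0.542,0.1],"turn":[0,0,0],"fingers":1},{"slide":[0.42,0.542,0.1],"turn":[0,0,0],"fingers":1},{"slide":[0.42,0.542,0.1],"turn":[0,0,0],"fingers":1},{"slide":[0.42,0.542,0.1],"turn":[0,0,0],"fingers":1}]'; python3 go.py 0.5655 -0.0675 0.1 -12.6
```

```text
t: 1.45
eef_pos: [0.507, 0.0625, 0.1648]
ee_rot: [-3.141, -0.0, -0.222]
force: [0.9, 1.0, 0.2]
width: 0.0878
t 1.45 slide [0.1713, 0.228, 0.1296] turn [-0.0001, -0.0, -0.0003] dist 0.157 rows 3.8 yaw now -12.69 w 0.0878
```

```bash
python3 -m crank '[{"slide":[0.16,0.21,0.13],"turn":[0,0,0],"fingers":1},{"slide":[0.16,0.21,0.13],"turn":[0,0,0],"fingers":1},{"slide":[0.16,0.21,0.13],"turn":[0,0,0],"fingers":1},{"slide":[0.16,0.21,0.13],"turn":[0,0,0],"fingers":1},{"slide":[0.16,0.21,0.13],"turn":[0,0,0],"fingers":1}]'; python3 go.py 0.5655 -0.0675 0.1 -12.6
python3 - <<'E'
import cv2
from station import *
cv2.imwrite("pics/w2.png",grab_frame("wrist")[:,:,::-1])
E
```

```text
t: 1.87
eef_pos: [0.5608, -0.0593, 0.0967]
ee_rot: [3.139, 0.005, -0.226]
force: [1.0, 0.0, 0.4]
width: 0.0874
t 1.87 slide [0.0127, 0.014, -0.0066] turn [0.0003, 0.0007, -0.001] dist 0.01 rows 0.2 yaw now -12.95 w 0.0874
```

View pics/w2.png

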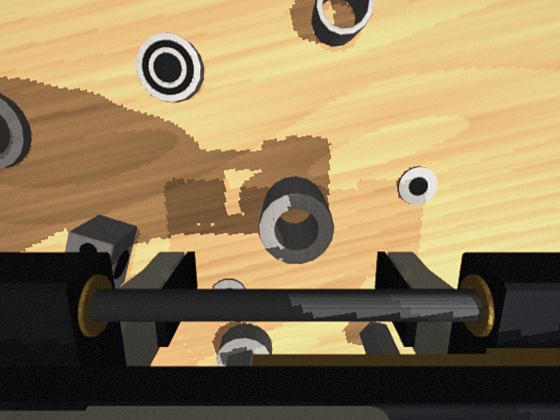

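```bash
python3 - <<'E'
from h import *
c=get_calibration("wrist"); s=get_state(); print(s["eef_pos"],proj(c,s["eef_pos"]), proj(c,[.5655,-.0675,.055]), atz(c,(296,226),.055), atz(c,(295,225),.055))
E
python3 go.py 0.5655 -0.0675 0.1 -12.6
```

```text
[ 0.56081546 -0.05781326  0.09794764] [284.82803775 271.75955995] [298.79368372 229.89263648] [ 0.56828756 -0.06639353  0.055     ] [ 0.56903863 -0.06594558  0.055     ]
t 1.92 slide [0.0135, 0.0168, -0.0041] turn [0.0002, 0.0005, -0.0009] dist 0.011 rows 0.3 yaw now -12.93 w 0.0877
```

```bash
python3 -m crank '[{"slide":[0.014,0.017,0],"turn":[0,0,0],"fingers":1},{"slide":[0.014,0.017,0.05],"turn":[0,0,0],"fingers":1},{"slide":[0.014,0.017,0.1],"turn":[0,0,0],"fingers":1},{"slide":[0.014,0.017,0.14],"turn":[0,0,0],"fingers":1},{"slide":[0.014,0.017,0.14],"turn":[0,0,0],"fingers":1}]'; python3 go.py 0.5665 -0.067 0.02 -12.6
```

```text
t: 2.33
eef_pos: [0.5642, -0.0652, 0.0271]
ee_rot: [3.14, 0.005, -0.222]
force: [-0.8, -0.3, 0.6]
width: 0.0875
t 2.33 slide [0.0053, 0.0026, 0.0142] turn [0.0002, 0.0007, -0.0003] dist 0.008 rows 0.2 yaw now -12.69 w 0.0875
```

```bash
python3 -m crank '[{"slide":[0.004,0.002,0.012],"turn":[0,0,0],"fingers":1},{"slide":[0.004,0.002,0.012],"turn":[0,0,0],"fingers":-1},{"slide":[0.004,0.002,0.012],"turn":[0,0,0],"fingers":-1},{"slide":[0.004,0.002,0.012],"turn":[0,0,0],"fingers":-1},{"slide":[0.004,0.002,0.012],"turn":[0,0,0],"fingers":-1}]' 35; python3 -m crank '[{"slide":[0,0,0],"turn":[0,0,0],"fingers":-1},{"slide":[0,0,0],"turn":[0,0,0],"fingers":-1},{"slide":[0,0,0],"turn":[0,0,0],"fingers":-1},{"slide":[0,0,0],"turn":[0,0,0],"fingers":-1}]'
```

```text
t: 2.75
eef_pos: [0.5689, -0.0667, 0.0251]
ee_rot: [-3.141, -0.002, -0.222]
force: [-0.5, 0.6, 0.2]
width: 0.0664
t: 3.08
eef_pos: [0.5683, -0.067, 0.0243]
ee_rot: [3.142, -0.0, -0.222]
force: [-1.2, -0.2, 3.1]
width: 0.0456
```

```bash
python3 -m crank '[{"slide":[0,0,-0.05],"turn":[0,0,0],"fingers":-1},{"slide":[0,0,-0.1],"turn":[0,0,0],"fingers":-1},{"slide":[0,0,-0.16],"turn":[0,0,0],"fingers":-1},{"slide":[0,0,-0.16],"turn":[0,0,0],"fingers":-1}]';python3 go.py 0.415 -0.3195 0.1 -12.6
```

```text
t: 3.42
eef_pos: [0.5713, -0.0668, 0.1093]
ee_rot: [-3.14, -0.008, -0.221]
force: [1.6, 0.2, -2.0]
width: 0.0462
t 3.42 slide [-0.1945, 0.5616, 0.016] turn [-0.0003, -0.0012, -0.0002] dist 0.297 rows 7.1 yaw now -12.65 w 0.0462
```

```bash
python3 -m crank '[{"slide":[-0.01,0.03,0],"turn":[0,0,0],"fingers":-1},{"slide":[-0.03,0.09,0],"turn":[0,0,0],"fingers":-1},{"slide":[-0.055,0.16,0],"turn":[0,0,0],"fingers":-1},{"slide":[-0.08,0.23,0],"turn":[0,0,0],"fingers":-1},{"slide":[-0.105,0.3,0],"turn":[0,0,0],"fingers":-1}]';python3 -m crank '[{"slide":[-0.025,0.07,0],"turn":[0,0,0],"fingers":-1},{"slide":[-0.05,0.14,0],"turn":[0,0,0],"fingers":-1},{"slide":[-0.07,0.2,0],"turn":[0,0,0],"fingers":-1},{"slide":[-0.08,0.24,0],"turn":[0,0,0],"fingers":-1},{"slide":[-0.09,0.26,0],"turn":[0,0,0],"fingers":-1}]';python3 -m crank '[{"slide":[0,0,0],"turn":[0,0,0],"fingers":-1},{"slide":[0,0,0],"turn":[0,0,0],"fingers":-1}]';
python3 go.py 0.415 -0.3195 0.06 -12.6
python3 - <<'E'
import cv2,pickle
from station import *
c=get_calibration("wrist"); pickle.dump(c,open("w3.pkl","wb"))
cv2.imwrite("pics/w3.png",grab_frame("wrist")[:,:,::-1])
E
```

```text
t: 3.83
eef_pos: [0.482, -0.2027, 0.103]
ee_rot: [-3.142, 0.001, -0.221]
force: [1.1, -0.8, -2.7]
width: 0.046
t: 4.25
eef_pos: [0.4092, -0.3204, 0.1031]
ee_rot: [-3.141, 0.001, -0.224]
force: [1.0, 1.1, -1.8]
width: 0.0459
t: 4.42
eef_pos: [0.4107, -0.3187, 0.1033]
ee_rot: [-3.141, 0.001, -0.224]
force: [1.5, 0.6, -2.7]
width: 0.0455
t 4.42 slide [0.0089, -0.0003, 0.0867] turn [-0.0001, 0.0002, -0.0006] dist 0.044 rows 1.0 yaw now -12.82 w 0.0455
```

View pics/w3.png

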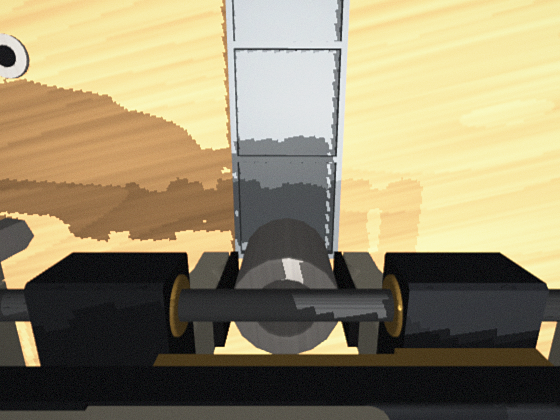

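Run:
```python
import pickle,cv2
from h import *
c=pickle.load(open("w3.pkl","rb"))
q=[atz(c,u,.012)[:2] for u in [(234,156),(336,156),(234,49),(341,48)]]
print(q)
a=(q[0]+q[1])/2;b=(q[2]+q[3])/2;d=b-a;print(np.linalg.norm(d),np.degrees(np.arctan2(d[1],d[0])))
print("tab,mid,end",a-d/2,(a+b)/2,b+d/2)
f=cv2.imread("pics/w3.png");cv2.imwrite("pics/w3z.png",cv2.resize(f[0:260,200:380],None,fx=2.3,fy=2.3))
```

```text
[array([ 0.4625164 , -0.29363292]), array([ 0.44662276, -0.36359918]), array([ 0.52930046, -0.31168737]), array([ 0.51450637, -0.37950951])]
0.06944239874025135 -14.155455090930188
tab,mid,end [ 0.42090266 -0.32012486] [ 0.4882365  -0.33710725] [ 0.55557033 -0.35408963]
```

View pics/w3z.png

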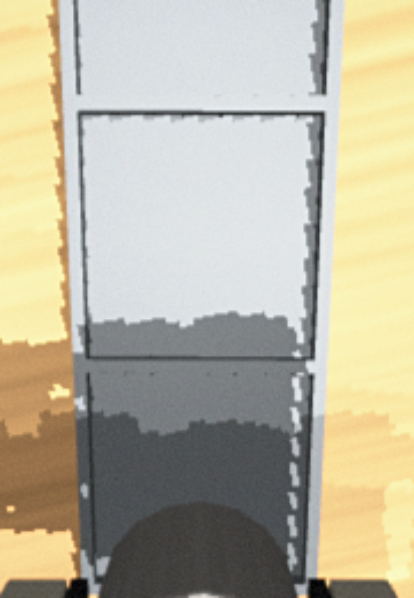

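Run:
```python
import pickle
from h import *
c=pickle.load(open("w3.pkl","rb"))
a=atz(c,(286,159),.012)[:2];b=atz(c,(287.2,45),.012)[:2];d=b-a;print(np.linalg.norm(d),np.degrees(np.arctan2(d[1],d[0])))
print("tab,mid,end",a-d/2,(a+b)/2,b+d/2)
```

```text
0.07361185431449789 -13.386841941576877
tab,mid,end [ 0.41655453 -0.32031421] [ 0.48816629 -0.33735716] [ 0.55977804 -0.3544001 ]
```

```bash
python3 -m crank '[{"slide":[0.01,0,0.03],"turn":[0,0,0],"fingers":-1},{"slide":[0.01,0,0.07],"turn":[0,0,0],"fingers":-1},{"slide":[0.01,0,0.11],"turn":[0,0,0],"fingers":-1},{"slide":[0.01,0,0.13],"turn":[0,0,0],"fingers":-1},{"slide":[0.01,0,0.13],"turn":[0,0,0],"fingers":-1}]';python3 -m crank '[{"slide":[0,0,0.004],"turn":[0,0,0],"fingers":-1},{"slide":[0,0,0.008],"turn":[0,0,0],"fingers":-1},{"slide":[0,0,0.01],"turn":[0,0,0],"fingers":-1},{"slide":[0,0,0.01],"turn":[0,0,0],"fingers":-1}]';python3 go.py 0.4155 -0.32 0.028 -12.6
```

```text
t: 4.88
eef_pos: [0.4152, -0.3183, 0.0367]
ee_rot: [-3.141, 0.004, -0.221]
force: [-0.2, -0.1, -2.5]
width: 0.0457
t: 5.22
eef_pos: [0.4168, -0.3198, 0.0346]
ee_rot: [3.141, -0.001, -0.222]
force: [0.7, -0.8, -2.3]
width: 0.046
t 5.22 slide [-0.0025, 0.0009, 0.0131] turn [0.0, -0.0002, -0.0003] dist 0.007 rows 0.2 yaw now -12.71 w 0.046
```

```bash
python3 -m crank '[{"slide":[0,0,0.003],"turn":[0,0,0],"fingers":-1},{"slide":[0,0,0.005],"turn":[0,0,0],"fingers":-1},{"slide":[0,0,0.007],"turn":[0,0,0],"fingers":-1},{"slide":[0,0,0.008],"turn":[0,0,0],"fingers":-1},{"slide":[0,0,0.008],"turn":[0,0,0],"fingers":-1}]';python3 -m crank '[{"slide":[0,0,0.002],"turn":[0,0,0],"fingers":-1},{"slide":[0,0,0.002],"turn":[0,0,0],"fingers":-1},{"slide":[0,0,0.002],"turn":[0,0,0],"fingers":-1}]'
```

```text
t: 5.63
eef_pos: [0.4162, -0.3198, 0.0298]
ee_rot: [-3.142, 0.0, -0.222]
force: [0.1, -0.0, -2.5]
width: 0.0461
t: 5.88
eef_pos: [0.4162, -0.3197, 0.0289]
ee_rot: [-3.142, 0.0, -0.222]
force: [-0.0, -0.5, -2.9]
width: 0.0456
```

```bash
for i in 1 2; do python3 -m crank '[{"slide":[0,0,0.002],"turn":[0,0,0],"fingers":-1},{"slide":[0,0,0.002],"turn":[0,0,0],"fingers":-1},{"slide":[0,0,0.002],"turn":[0,0,0],"fingers":-1}]' | egrep "pos|force"; done
```

```text
eef_pos: [0.4165, -0.3198, 0.0282]
force: [-1.1, 0.9, 3.4]
eef_pos: [0.4165, -0.3198, 0.0282]
force: [-3.8, 4.2, 13.8]
```

```bash
python3 -m crank '[{"slide":[0,0,-0.001],"turn":[0,0,0],"fingers":-1},{"slide":[0,0,-0.001],"turn":[0,0,0],"fingers":0.7},{"slide":[0,0,-0.001],"turn":[0,0,0],"fingers":0.7},{"slide":[0,0,-0.001],"turn":[0,0,0],"fingers":0.7},{"slide":[0,0,-0.001],"turn":[0,0,0],"fingers":0.7}]'; python3 -m crank '[{"slide":[0,0,0],"turn":[0,0,0],"fingers":0.7},{"slide":[0,0,-0.05],"turn":[0,0,0],"fingers":1},{"slide":[0,0,-0.13],"turn":[0,0,0],"fingers":1},{"slide":[0,0,-0.2],"turn":[0,0,0],"fingers":1},{"slide":[0,0,-0.2],"turn":[0,0,0],"fingers":1}]';python3 go.py 0.435 0.108 0.13 -3.2
```

```text
t: 6.8
eef_pos: [0.4164, -0.3198, 0.0273]
ee_rot: [3.142, -0.0, -0.222]
force: [0.3, 0.9, 0.2]
width: 0.0671
t: 7.22
eef_pos: [0.42, -0.3216, 0.1343]
ee_rot: [3.139, -0.01, -0.22]
force: [0.8, -0.3, -0.6]
width: 0.0868
t 7.22 slide [-0.1588, -0.845, 0.0047] turn [0.0005, -0.0016, -0.0262] dist 0.43 rows 10.3 yaw now -12.63 w 0.0868
```

```bash
python3 -m crank '[{"slide":[-0.155,-0.82,0],"turn":[0,0,-0.026],"fingers":1},{"slide":[-0.155,-0.82,0],"turn":[0,0,-0.026],"fingers":1},{"slide":[-0.155,-0.82,0],"turn":[0,0,-0.026],"fingers":1},{"slide":[-0.155,-0.82,0],"turn":[0,0,-0.026],"fingers":1},{"slide":[-0.155,-0.82,0],"turn":[0,0,-0.026],"fingers":1}]';python3 go.py 0.435 0.108 0.13 -3.2
```

```text
t: 7.63
eef_pos: [0.4233, -0.11, 0.1275]
ee_rot: [-3.141, -0.001, -0.059]
force: [1.2, -0.2, -0.2]
width: 0.0878
t 7.63 slide [-0.0025, -0.4366, -0.0049] turn [-0.0, -0.0001, -0.0006] dist 0.218 rows 5.2 yaw now -3.4 w 0.0878
```

```bash
python3 -m crank '[{"slide":[0.02,-0.41,0.02],"turn":[0,0,0],"fingers":1},{"slide":[0.02,-0.41,0.02],"turn":[0,0,0],"fingers":1},{"slide":[0.02,-0.41,0.02],"turn":[0,0,0],"fingers":1},{"slide":[0.02,-0.41,0.02],"turn":[0,0,0],"fingers":1},{"slide":[0.02,-0.41,0.02],"turn":[0,0,0],"fingers":1}]';python3 -m crank '[{"slide":[0,0,0],"turn":[0,0,0],"fingers":1},{"slide":[0,0,0],"turn":[0,0,0],"fingers":1},{"slide":[0,0,0],"turn":[0,0,0],"fingers":1}]';python3 go.py 0.435 0.108 0.13 -3.2
cat > w.py <<'E'
import cv2,pickle,sys
from station import *
n=sys.argv[1]
c=get_calibration("wrist"); pickle.dump(c,open(n+".pkl","wb"))
f=grab_frame("wrist");cv2.imwrite(f"pics/{n}.png",f[:,:,::-1])
E
python3 w.py w4
```

```text
t: 8.05
eef_pos: [0.4455, 0.095, 0.1176]
ee_rot: [-3.141, -0.001, -0.058]
force: [1.0, -0.8, 0.9]
width: 0.0879
t: 8.3
eef_pos: [0.4452, 0.0926, 0.1171]
ee_rot: [3.141, 0.001, -0.058]
force: [0.2, -0.9, -0.5]
width: 0.0878
t 8.3 slide [-0.0222, -0.0296, -0.0257] turn [0.0001, 0.0001, -0.0003] dist 0.023 rows 0.5 yaw now -3.3 w 0.0878
```

View pics/w4.png

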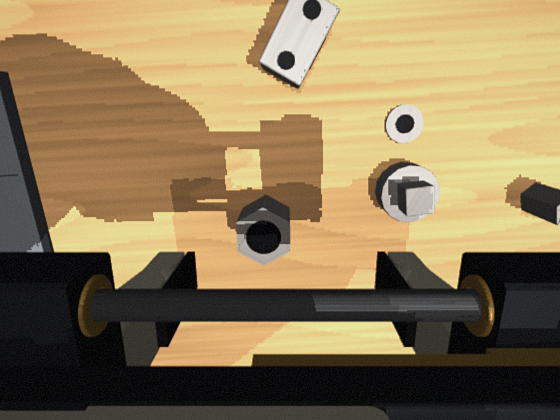

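```bash
python3 - <<'E'
import pickle
from h import *
c=pickle.load(open("w4.pkl","rb"))
print(atz(c,(263.5,235.5),.04))
a=atz(c,(312,9),.04);b=atz(c,(286,60),.04);print(a,b,(a+b)/2,np.degrees(np.arctan2(*(a-b)[1::-1])))
a=atz(c,(339,10),.04);b=atz(c,(298,82),.04);print(np.degrees(np.arctan2(*(a-b)[1::-1])))
E
python3 go.py 0.4355 0.107 0.1 -3.2
```

```text
[0.43684136 0.10802596 0.04      ]
[0.57781394 0.06854617 0.04      ] [0.5506617  0.08558589 0.04      ] [0.56423782 0.07706603 0.04      ] -32.110829927472714
-34.0578772878624
t 8.35 slide [-0.0212, -0.0289, 0.0344] turn [0.0001, 0.0001, -0.0005] dist 0.025 rows 0.6 yaw now -3.37 w 0.088
```

```bash
python3 -m crank '[{"slide":[-0.019,-0.03,0],"turn":[0,0,0],"fingers":1},{"slide":[-0.019,-0.03,0.07],"turn":[0,0,0],"fingers":1},{"slide":[-0.019,-0.03,0.14],"turn":[0,0,0],"fingers":1},{"slide":[-0.019,-0.03,0.19],"turn":[0,0,0],"fingers":1},{"slide":[-0.019,-0.03,0.195],"turn":[0,0,0],"fingers":1}]';python3 -m crank '[{"slide":[0,0,0],"turn":[0,0,0],"fingers":1},{"slide":[0,0,0],"turn":[0,0,0],"fingers":1}]';python3 go.py 0.436 0.108 0.018 -3.2
```

```text
t: 8.77
eef_pos: [0.4344, 0.1049, 0.0165]
ee_rot: [3.137, 0.005, -0.062]
force: [-0.8, -0.5, -0.3]
width: 0.0879
t: 8.93
eef_pos: [0.4377, 0.1076, 0.0209]
ee_rot: [-3.141, -0.001, -0.06]
force: [-0.1, 0.4, 1.1]
width: 0.088
t 8.93 slide [-0.0035, -0.0005, 0.0058] turn [-0.0, -0.0001, -0.0006] dist 0.003 rows 0.1 yaw now -3.41 w 0.088
```

```bash
python3 -m crank '[{"slide":[-0.003,0,0.004],"turn":[0,0,0],"fingers":-1},{"slide":[-0.003,0,0.004],"turn":[0,0,0],"fingers":-1},{"slide":[-0.003,0,0.004],"turn":[0,0,0],"fingers":-1},{"slide":[-0.003,0,0.004],"turn":[0,0,0],"fingers":-1},{"slide":[-0.003,0,0.004],"turn":[0,0,0],"fingers":-1}]' 35; python3 -m crank '[{"slide":[0,0,0],"turn":[0,0,0],"fingers":-1},{"slide":[0,0,0],"turn":[0,0,0],"fingers":-1},{"slide":[0,0,0],"turn":[0,0,0],"fingers":-1},{"slide":[0,0,0],"turn":[0,0,0],"fingers":-1},{"slide":[0,0,0],"turn":[0,0,0],"fingers":-1}]'
```

```text
t: 9.35
eef_pos: [0.4358, 0.1084, 0.0185]
ee_rot: [-3.141, -0.001, -0.058]
force: [-0.1, 0.1, -0.3]
width: 0.0599
t: 9.77
eef_pos: [0.4356, 0.1083, 0.018]
ee_rot: [-3.141, -0.0, -0.059]
force: [0.0, 0.7, 1.9]
width: 0.0377
```

Gripped at 37.7 mm, on the flats. Lift and carry to the middle compartment.

```bash
python3 -m crank '[{"slide":[0,0,-0.04],"turn":[0,0,0],"fingers":-1},{"slide":[0,0,-0.11],"turn":[0,0,0],"fingers":-1},{"slide":[0,0,-0.18],"turn":[0,0,0],"fingers":-1},{"slide":[0,0,-0.2],"turn":[0,0,0],"fingers":-1}]';python3 go.py 0.4875 -0.3365 0.115 -12.9
```

```text
t: 10.1
eef_pos: [0.4374, 0.1091, 0.1222]
ee_rot: [-3.139, -0.005, -0.058]
force: [1.8, -0.2, -2.2]
width: 0.0379
t 10.1 slide [0.1515, 0.884, 0.0127] turn [-0.0005, -0.0007, 0.0266] dist 0.448 rows 10.8 yaw now -3.31 w 0.0379
```

```bash
python3 -m crank '[{"slide":[0.008,0.04,0],"turn":[0,0,0],"fingers":-1},{"slide":[0.02,0.12,0],"turn":[0,0,0.008],"fingers":-1},{"slide":[0.035,0.2,0],"turn":[0,0,0.016],"fingers":-1},{"slide":[0.05,0.28,0],"turn":[0,0,0.0266],"fingers":-1},{"slide":[0.062,0.36,0],"turn":[0,0,0.0266],"fingers":-1}]';python3 go.py 0.4875 -0.3365 0.115 -12.9
```

```text
t: 10.52
eef_pos: [0.4555, -0.075, 0.1178]
ee_rot: [-3.142, 0.0, -0.229]
force: [1.1, -0.1, -1.8]
width: 0.0378
t 10.52 slide [0.181, 0.4949, 0.0055] turn [-0.0, 0.0, -0.0006] dist 0.264 rows 6.3 yaw now -13.11 w 0.0378
```

```bash
python3 -m crank '[{"slide":[0.03,0.08,0],"turn":[0,0,0],"fingers":-1},{"slide":[0.06,0.16,0],"turn":[0,0,0],"fingers":-1},{"slide":[0.09,0.24,0],"turn":[0,0,0],"fingers":-1},{"slide":[0.115,0.32,0],"turn":[0,0,0],"fingers":-1},{"slide":[0.14,0.38,0],"turn":[0,0,0],"fingers":-1}]';python3 -m crank '[{"slide":[0.02,0.05,0],"turn":[0,0,0],"fingers":-1},{"slide":[0.035,0.09,0],"turn":[0,0,0],"fingers":-1},{"slide":[0.035,0.09,0],"turn":[0,0,0],"fingers":-1},{"slide":[0.035,0.09,0],"turn":[0,0,0],"fingers":-1}]';python3 go.py 0.4875 -0.3365 0.022 -12.9
```

```text
t: 10.93
eef_pos: [0.4806, -0.2767, 0.1173]
ee_rot: [-3.141, 0.001, -0.227]
force: [1.4, 0.7, -2.5]
width: 0.0377
t: 11.27
eef_pos: [0.4876, -0.3229, 0.1167]
ee_rot: [-3.141, 0.002, -0.228]
force: [0.2, 0.3, -3.0]
width: 0.0378
t 11.27 slide [0.0064, 0.0267, 0.1893] turn [-0.0001, 0.0004, -0.0005] dist 0.096 rows 2.3 yaw now -13.09 w 0.0378
```

```bash
python3 -m crank '[{"slide":[0.006,0.027,0],"turn":[0,0,0],"fingers":-1},{"slide":[0.006,0.027,0.05],"turn":[0,0,0],"fingers":-1},{"slide":[0.006,0.027,0.11],"turn":[0,0,0],"fingers":-1},{"slide":[0.006,0.027,0.15],"turn":[0,0,0],"fingers":-1},{"slide":[0.006,0.027,0.16],"turn":[0,0,0],"fingers":-1}]';python3 -m crank '[{"slide":[0,0,0.004],"turn":[0,0,0],"fingers":-1},{"slide":[0,0,0.008],"turn":[0,0,0],"fingers":-1},{"slide":[0,0,0.012],"turn":[0,0,0],"fingers":-1},{"slide":[0,0,0.014],"turn":[0,0,0],"fingers":-1},{"slide":[0,0,0.014],"turn":[0,0,0],"fingers":-1}]';python3 go.py 0.4875 -0.3365 0.022 -12.9; python3 w.py w5
```

```text
t: 11.68
eef_pos: [0.4859, -0.3342, 0.0344]
ee_rot: [-3.14, 0.006, -0.226]
force: [-1.3, -0.2, -3.0]
width: 0.0379
t: 12.1
eef_pos: [0.489, -0.3359, 0.0318]
ee_rot: [3.141, -0.001, -0.226]
force: [0.6, -0.4, -2.2]
width: 0.038
t 12.1 slide [-0.0028, 0.0019, 0.0196] turn [0.0, -0.0002, -0.0001] dist 0.01 rows 0.2 yaw now -12.92 w 0.038
```

View pics/w5.png

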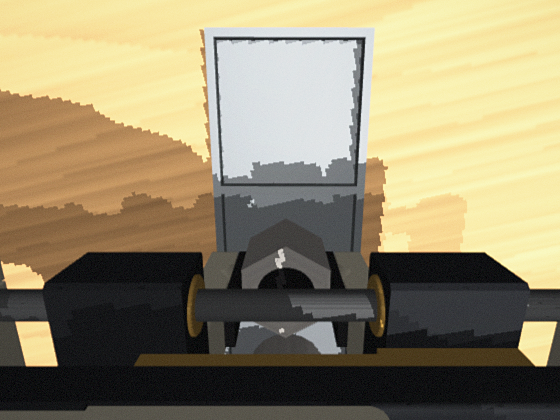

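```bash
python3 -m crank '[{"slide":[-0.001,0,0.004],"turn":[0,0,0],"fingers":-1},{"slide":[-0.001,0,0.008],"turn":[0,0,0],"fingers":-1},{"slide":[-0.001,0,0.012],"turn":[0,0,0],"fingers":-1},{"slide":[-0.001,0,0.015],"turn":[0,0,0],"fingers":-1},{"slide":[-0.001,0,0.015],"turn":[0,0,0],"fingers":-1}]' | egrep "pos|force";for i in 1 2 ; do python3 -m crank '[{"slide":[0,0,0.002],"turn":[0,0,0],"fingers":-1},{"slide":[0,0,0.002],"turn":[0,0,0],"fingers":-1},{"slide":[0,0,0.002],"turn":[0,0,0],"fingers":-1}]' | egrep "pos|force"; done
python3 - <<'E'
import pickle
from h import *
c=pickle.load(open("w5.pkl","rb"))
q=np.array([atz(c,u,.012)[:2] for u in [(206,29),(374,29),(363.5,189),(214,189)]]);print(q,q.mean(0))
E
```

```text
eef_pos: [0.4877, -0.3356, 0.0229]
force: [0.6, 0.2, -2.3]
eef_pos: [0.488, -0.3357, 0.0224]
force: [0.1, -0.5, -2.0]
eef_pos: [0.4882, -0.3358, 0.022]
force: [-2.1, 2.5, 4.7]
[[ 0.60603221 -0.3257775 ]
 [ 0.58889972 -0.4005909 ]
 [ 0.51617882 -0.38366368]
 [ 0.53338772 -0.30859619]] [ 0.56112462 -0.35465707]
```

```bash
python3 -m crank '[{"slide":[0,0,0],"turn":[0,0,0],"fingers":-1},{"slide":[0,0,0],"turn":[0,0,0],"fingers":0.7},{"slide":[0,0,0],"turn":[0,0,0],"fingers":0.7},{"slide":[0,0,0],"turn":[0,0,0],"fingers":0.7},{"slide":[0,0,0],"turn":[0,0,0],"fingers":0.7}]'; python3 -m crank '[{"slide":[0,0,0],"turn":[0,0,0],"fingers":0.7},{"slide":[0,0,-0.05],"turn":[0,0,0],"fingers":1},{"slide":[0,0,-0.13],"turn":[0,0,0],"fingers":1},{"slide":[0,0,-0.19],"turn":[0,0,0],"fingers":1},{"slide":[0,0,-0.19],"turn":[0,0,0],"fingers":1}]';python3 go.py 0.564 0.077 0.12 -32.5
```

```text
t: 13.48
eef_pos: [0.4881, -0.3358, 0.0213]
ee_rot: [3.142, -0.0, -0.226]
force: [0.5, 0.1, -0.3]
width: 0.0586
t: 13.9
eef_pos: [0.4916, -0.3374, 0.1232]
ee_rot: [3.139, -0.01, -0.224]
force: [1.1, -0.8, 0.8]
width: 0.0866
t 13.9 slide [-0.0434, -0.8403, 0.004] turn [0.0001, -0.0016, 0.0545] dist 0.421 rows 10.1 yaw now -12.86 w 0.0866
```

```bash
python3 -m crank '[{"slide":[-0.043,-0.83,0],"turn":[0,0,0.0545],"fingers":1},{"slide":[-0.043,-0.83,0],"turn":[0,0,0.0545],"fingers":1},{"slide":[-0.043,-0.83,0],"turn":[0,0,0.0545],"fingers":1},{"slide":[-0.043,-0.83,0],"turn":[0,0,0.0545],"fingers":1},{"slide":[-0.043,-0.83,0],"turn":[0,0,0.0545],"fingers":1}]';python3 go.py 0.564 0.077 0.12 -32.5
```

```text
t: 14.32
eef_pos: [0.5226, -0.1385, 0.1165]
ee_rot: [-3.141, -0.0, -0.57]
force: [0.4, -0.6, -0.1]
width: 0.0874
t 14.32 slide [-0.1629, -0.4076, -0.0069] turn [-0.0, -0.0001, -0.0004] dist 0.219 rows 5.3 yaw now -32.66 w 0.0874
```

```bash
python3 -m crank '[{"slide":[-0.155,-0.385,0.02],"turn":[0,0,0],"fingers":1},{"slide":[-0.155,-0.385,0.02],"turn":[0,0,0],"fingers":1},{"slide":[-0.155,-0.385,0.02],"turn":[0,0,0],"fingers":1},{"slide":[-0.155,-0.385,0.02],"turn":[0,0,0],"fingers":1},{"slide":[-0.155,-0.385,0.02],"turn":[0,0,0],"fingers":1}]';python3 -m crank '[{"slide":[0,0,0],"turn":[0,0,0],"fingers":1},{"slide":[0,0,0],"turn":[0,0,0],"fingers":1},{"slide":[0,0,0],"turn":[0,0,0],"fingers":1}]';python3 w.py w6; python3 go.py 0.564 0.077 0.02 -32.5
```

```text
t: 14.73
eef_pos: [0.5609, 0.0661, 0.1065]
ee_rot: [-3.141, -0.0, -0.568]
force: [0.5, -0.3, 0.5]
width: 0.0877
t: 14.98
eef_pos: [0.5606, 0.0641, 0.1061]
ee_rot: [3.141, 0.0, -0.567]
force: [-0.5, 0.1, 0.1]
width: 0.0878
t 15.03 slide [-0.0088, -0.0267, 0.1725] turn [0.0001, 0.0001, -0.0002] dist 0.087 rows 2.1 yaw now -32.57 w 0.0876
```

View pics/w6.png

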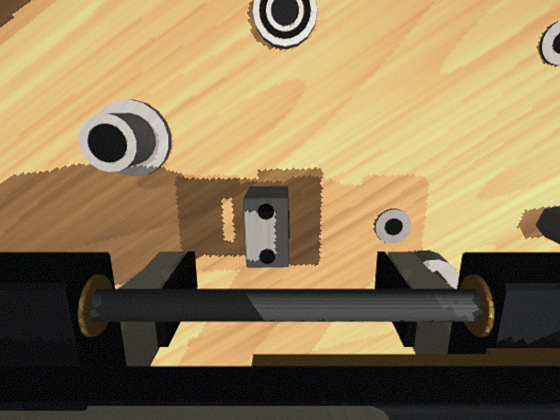

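Run:
```python
import pickle
from h import *
from scipy.spatial.transform import Rotation as R
c=pickle.load(open("w6.pkl","rb"))
r=R.from_euler("xyz",[np.pi,0,np.radians(-32.5)])
b=atz(c,(266.5,233),.04);print("block",b)
for n,u,z in [("washer",(393,226),.006),("plug",(440,268),.02),("blockfarhole",(266,211),.04),("near",(266.5,256),.04)]:
    p=atz(c,u,z);print(n,p,r.inv().apply(p-[.564,.077,.04])*1e3)
print("bush",atz(c,(107,143),.042),atz(c,(126,136),.008))
```

```text
block [0.56471376 0.07674995 0.04      ]
washer [ 5.07971450e-01 -4.98593584e-04  6.00000000e-03] [-5.61403561 95.46576873 34.        ]
plug [ 0.46555548 -0.01359068  0.02      ] [-34.35292818 129.29760234  20.        ]
blockfarhole [0.57775321 0.06856605 0.04      ] [ 1.61309001e+01 -2.76472767e-01 -6.97275205e-15]
near [0.55075356 0.08593501 0.04      ] [-1.59727113e+01 -4.18403778e-01 -6.99013359e-15]
bush [0.6677628  0.12718527 0.042     ] [0.67082584 0.1284756  0.008     ]
```

```bash
python3 -m crank '[{"slide":[-0.0085,-0.0265,0],"turn":[0,0,0],"fingers":1},{"slide":[-0.0085,-0.0265,0.06],"turn":[0,0,0],"fingers":0.7},{"slide":[-0.0085,-0.0265,0.12],"turn":[0,0,0],"fingers":0.7},{"slide":[-0.0085,-0.0265,0.17],"turn":[0,0,0],"fingers":0.7},{"slide":[-0.0085,-0.0265,0.174],"turn":[0,0,0],"fingers":0.7}]';python3 -m crank '[{"slide":[0,0,0],"turn":[0,0,0],"fingers":0.7},{"slide":[0,0,0],"turn":[0,0,0],"fingers":0.7}]';python3 go.py 0.564 0.077 0.018 -32.5
```

```text
t: 15.45
eef_pos: [0.5615, 0.0752, 0.0153]
ee_rot: [3.136, 0.004, -0.571]
force: [0.2, -1.3, -0.6]
width: 0.0747
t: 15.62
eef_pos: [0.5653, 0.077, 0.0206]
ee_rot: [-3.141, -0.001, -0.569]
force: [0.3, -0.2, 0.1]
width: 0.0744
t 15.62 slide [-0.0022, 0.0015, 0.0052] turn [-0.0001, -0.0001, -0.0002] dist 0.003 rows 0.1 yaw now -32.59 w 0.0744
```

```bash
python3 -m crank '[{"slide":[-0.001,0,0.004],"turn":[0,0,0],"fingers":-1},{"slide":[-0.001,0,0.004],"turn":[0,0,0],"fingers":-1},{"slide":[-0.001,0,0.004],"turn":[0,0,0],"fingers":-1},{"slide":[-0.001,0,0.004],"turn":[0,0,0],"fingers":-1},{"slide":[-0.001,0,0.004],"turn":[0,0,0],"fingers":-1}]' 40; python3 -m crank '[{"slide":[0,0,0],"turn":[0,0,0],"fingers":-1},{"slide":[0,0,0],"turn":[0,0,0],"fingers":-1},{"slide":[0,0,0],"turn":[0,0,0],"fingers":-1},{"slide":[0,0,0],"turn":[0,0,0],"fingers":-1},{"slide":[0,0,0],"turn":[0,0,0],"fingers":-1}]'
```

```text
t: 16.03
eef_pos: [0.5643, 0.0777, 0.0181]
ee_rot: [-3.141, -0.001, -0.568]
force: [0.1, -0.6, -0.3]
width: 0.0469
t: 16.45
eef_pos: [0.564, 0.0776, 0.0175]
ee_rot: [3.142, 0.0, -0.568]
force: [-1.5, -0.5, 1.5]
width: 0.0293
```

```bash
python3 -m crank '[{"slide":[0,0,-0.04],"turn":[0,0,0],"fingers":-1},{"slide":[0,0,-0.11],"turn":[0,0,0],"fingers":-1},{"slide":[0,0,-0.18],"turn":[0,0,0],"fingers":-1},{"slide":[0,0,-0.2],"turn":[0,0,0],"fingers":-1}]';python3 go.py 0.56 -0.354 0.12 -12.9
```

```text
t: 16.78
eef_pos: [0.5663, 0.0782, 0.1222]
ee_rot: [-3.137, -0.004, -0.567]
force: [1.0, 0.7, -1.8]
width: 0.0295
t 16.78 slide [0.4539, 0.7359, 0.0029] turn [-0.0006, -0.0007, -0.0545] dist 0.432 rows 10.4 yaw now -32.5 w 0.0295
```

```bash
python3 -m crank '[{"slide":[0.025,0.04,0],"turn":[0,0,0],"fingers":-1},{"slide":[0.06,0.1,0],"turn":[0,0,-0.012],"fingers":-1},{"slide":[0.1,0.165,0],"turn":[0,0,-0.026],"fingers":-1},{"slide":[0.14,0.23,0],"turn":[0,0,-0.04],"fingers":-1},{"slide":[0.18,0.295,0],"turn":[0,0,-0.0545],"fingers":-1}]';python3 go.py 0.56 -0.354 0.12 -12.9
```

```text
t: 17.2
eef_pos: [0.5597, -0.0965, 0.1169]
ee_rot: [-3.141, 0.001, -0.221]
force: [0.6, -0.1, -3.4]
width: 0.0297
t 17.2 slide [0.1133, 0.5025, -0.0064] turn [-0.0, 0.0001, 0.0007] dist 0.258 rows 6.2 yaw now -12.65 w 0.0297
```

```bash
python3 -m crank '[{"slide":[0.017,0.075,0],"turn":[0,0,0],"fingers":-1},{"slide":[0.034,0.15,0],"turn":[0,0,0],"fingers":-1},{"slide":[0.051,0.225,0],"turn":[0,0,0],"fingers":-1},{"slide":[0.068,0.3,0],"turn":[0,0,0],"fingers":-1},{"slide":[0.082,0.365,0],"turn":[0,0,0],"fingers":-1}]';python3 -m crank '[{"slide":[0.012,0.05,0],"turn":[0,0,0],"fingers":-1},{"slide":[0.022,0.1,0],"turn":[0,0,0],"fingers":-1},{"slide":[0.025,0.11,0],"turn":[0,0,0],"fingers":-1},{"slide":[0.025,0.11,0],"turn":[0,0,0],"fingers":-1},{"slide":[0.025,0.11,0],"turn":[0,0,0],"fingers":-1}]';python3 go.py 0.56 -0.354 0.0215 -12.9
```

```text
t: 17.62
eef_pos: [0.5588, -0.2844, 0.1166]
ee_rot: [-3.141, 0.001, -0.226]
force: [1.6, 0.1, -2.7]
width: 0.0295
t: 18.03
eef_pos: [0.5588, -0.3383, 0.1164]
ee_rot: [-3.141, 0.002, -0.227]
force: [0.2, -1.0, -3.7]
width: 0.03
t 18.03 slide [0.0096, 0.0301, 0.1898] turn [-0.0001, 0.0002, -0.0003] dist 0.096 rows 2.3 yaw now -13.0 w 0.03
```

```bash
python3 -m crank '[{"slide":[0.0095,0.03,0],"turn":[0,0,0],"fingers":-1},{"slide":[0.0095,0.03,0.05],"turn":[0,0,0],"fingers":-1},{"slide":[0.0095,0.03,0.11],"turn":[0,0,0],"fingers":-1},{"slide":[0.0095,0.03,0.15],"turn":[0,0,0],"fingers":-1},{"slide":[0.0095,0.03,0.16],"turn":[0,0,0],"fingers":-1}]';python3 -m crank '[{"slide":[0,0,0.004],"turn":[0,0,0],"fingers":-1},{"slide":[0,0,0.008],"turn":[0,0,0],"fingers":-1},{"slide":[0,0,0.012],"turn":[0,0,0],"fingers":-1},{"slide":[0,0,0.014],"turn":[0,0,0],"fingers":-1},{"slide":[0,0,0.014],"turn":[0,0,0],"fingers":-1}]';python3 go.py 0.56 -0.354 0.0215 -12.9; python3 w.py w7
```

```text
t: 18.45
eef_pos: [0.5585, -0.3523, 0.0335]
ee_rot: [-3.14, 0.006, -0.225]
force: [-1.0, 1.1, -4.1]
width: 0.0294
t: 18.87
eef_pos: [0.5614, -0.3544, 0.0315]
ee_rot: [3.141, -0.002, -0.226]
force: [0.3, -0.6, -3.0]
width: 0.0296
t 18.87 slide [-0.0028, -0.0001, 0.0199] turn [0.0, -0.0003, -0.0001] dist 0.01 rows 0.2 yaw now -12.92 w 0.0296
```

View pics/w7.png

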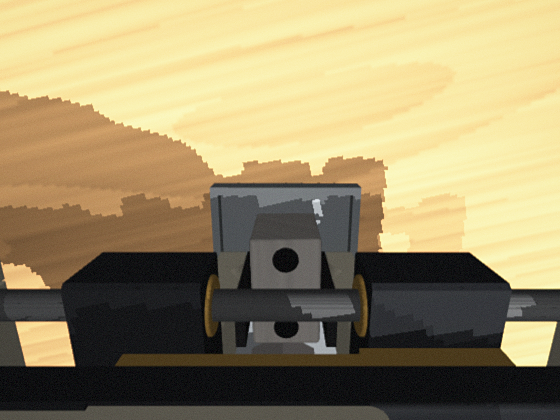

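The block hangs centred over the end compartment (far wall at row 185, block at columns 250–322). Lowering it now.

```bash
python3 -m crank '[{"slide":[-0.002,0,0.004],"turn":[0,0,0],"fingers":-1},{"slide":[-0.002,0,0.008],"turn":[0,0,0],"fingers":-1},{"slide":[-0.002,0,0.012],"turn":[0,0,0],"fingers":-1},{"slide":[-0.002,0,0.015],"turn":[0,0,0],"fingers":-1},{"slide":[-0.002,0,0.015],"turn":[0,0,0],"fingers":-1}]' | egrep "pos|force";for i in 1 2 ; do python3 -m crank '[{"slide":[0,0,0.002],"turn":[0,0,0],"fingers":-1},{"slide":[0,0,0.002],"turn":[0,0,0],"fingers":-1},{"slide":[0,0,0.002],"turn":[0,0,0],"fingers":-1}]' | egrep "pos|force"; done
```

```text
eef_pos: [0.5595, -0.354, 0.0224]
force: [-0.1, 0.2, -3.2]
eef_pos: [0.5598, -0.3541, 0.0219]
force: [-0.2, 0.3, -2.5]
eef_pos: [0.56, -0.3542, 0.0216]
force: [-1.8, 1.5, 4.1]
```

```bash
python3 -m crank '[{"slide":[0,0,0],"turn":[0,0,0],"fingers":-1},{"slide":[0,0,0],"turn":[0,0,0],"fingers":0.7},{"slide":[0,0,0],"turn":[0,0,0],"fingers":0.7},{"slide":[0,0,0],"turn":[0,0,0],"fingers":0.7},{"slide":[0,0,0],"turn":[0,0,0],"fingers":0.7}]'; python3 -m crank '[{"slide":[0,0,0],"turn":[0,0,0],"fingers":0.7},{"slide":[0,0,-0.05],"turn":[0,0,0],"fingers":1},{"slide":[0,0,-0.13],"turn":[0,0,0],"fingers":1},{"slide":[0,0,-0.19],"turn":[0,0,0],"fingers":1},{"slide":[0,0,-0.19],"turn":[0,0,0],"fingers":1}]';python3 go.py 0.668 0.1275 0.12 0
```

```text
t: 20.25
eef_pos: [0.5599, -0.3541, 0.0208]
ee_rot: [3.142, -0.0, -0.226]
force: [-0.8, -0.5, 0.6]
width: 0.0509
t: 20.67
eef_pos: [0.5635, -0.3559, 0.1234]
ee_rot: [3.139, -0.01, -0.224]
force: [0.8, -1.3, 0.3]
width: 0.084
t 20.67 slide [-0.0114, -0.9892, 0.0041] turn [0.0006, -0.0016, -0.0357] dist 0.495 rows 11.9 yaw now -12.86 w 0.084
```

```bash
python3 -m crank '[{"slide":[-0.011,-0.985,0],"turn":[0,0,-0.0357],"fingers":1},{"slide":[-0.011,-0.985,0],"turn":[0,0,-0.0357],"fingers":1},{"slide":[-0.011,-0.985,0],"turn":[0,0,-0.0357],"fingers":1},{"slide":[-0.011,-0.985,0],"turn":[0,0,-0.0357],"fingers":1},{"slide":[-0.011,-0.985,0],"turn":[0,0,-0.0357],"fingers":1}]';python3 go.py 0.668 0.1275 0.12 0
```

```text
t: 21.08
eef_pos: [0.6043, -0.1488, 0.1161]
ee_rot: [3.142, -0.0, -0.002]
force: [0.8, 0.1, -0.5]
width: 0.0877
t 21.08 slide [0.1264, -0.5529, -0.0078] turn [0.0, -0.0001, -0.0003] dist 0.284 rows 6.8 yaw now -0.11 w 0.0877
```

```bash
python3 -m crank '[{"slide":[0.122,-0.54,0],"turn":[0,0,0],"fingers":1},{"slide":[0.122,-0.54,0],"turn":[0,0,0],"fingers":1},{"slide":[0.122,-0.54,0],"turn":[0,0,0],"fingers":1},{"slide":[0.122,-0.54,0],"turn":[0,0,0],"fingers":1},{"slide":[0.122,-0.54,0],"turn":[0,0,0],"fingers":1}]';python3 -m crank '[{"slide":[0.025,-0.115,0],"turn":[0,0,0],"fingers":1},{"slide":[0.025,-0.115,0],"turn":[0,0,0],"fingers":1},{"slide":[0.025,-0.115,0],"turn":[0,0,0],"fingers":1},{"slide":[0.025,-0.115,0],"turn":[0,0,0],"fingers":1}]';python3 w.py w8; python3 go.py 0.668 0.1275 0.02 0
```

```text
t: 21.5
eef_pos: [0.6505, 0.0548, 0.116]
ee_rot: [-3.142, -0.0, -0.001]
force: [1.4, -0.4, 0.9]
width: 0.0877
t: 21.83
eef_pos: [0.6628, 0.1113, 0.1154]
ee_rot: [3.141, 0.001, 0.001]
force: [-0.4, -0.7, 0.2]
width: 0.088
t 21.88 slide [0.0109, -0.0348, 0.191] turn [0.0, 0.0001, -0.0001] dist 0.097 rows 2.3 yaw now -0.04 w 0.0875
```

View pics/w8.png

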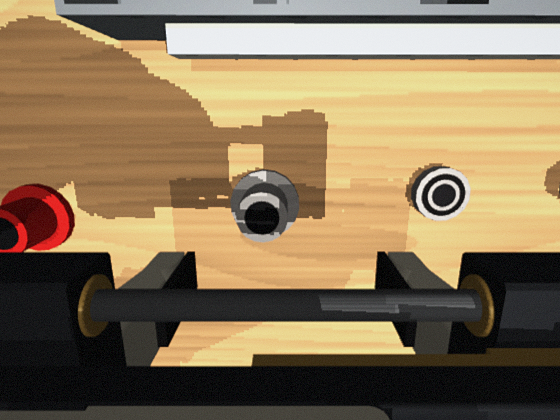

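Run:
```python
import pickle
from h import *
c=pickle.load(open("w8.pkl","rb"))
print(atz(c,(262,216),.042),atz(c,(265,205),.008))
print("rack",atz(c,(280,56),.0),atz(c,(280,56),.05), atz(get_calibration("top"),(290,108),.03))
```

```text
[0.66901923 0.12673308 0.042     ] [0.66769572 0.12658753 0.008     ]
rack [0.77587902 0.11463943 0.        ] [0.76911802 0.11392789 0.05      ] [ 0.77690694 -0.0028919   0.03      ]
```

```bash
python3 -m crank '[{"slide":[0.011,-0.033,0],"turn":[0,0,0],"fingers":1},{"slide":[0.011,-0.033,0.07],"turn":[0,0,0],"fingers":1},{"slide":[0.011,-0.033,0.14],"turn":[0,0,0],"fingers":1},{"slide":[0.011,-0.033,0.185],"turn":[0,0,0],"fingers":1},{"slide":[0.011,-0.033,0.192],"turn":[0,0,0],"fingers":1}]';python3 -m crank '[{"slide":[0,0,0],"turn":[0,0,0],"fingers":1},{"slide":[0,0,0],"turn":[0,0,0],"fingers":1}]';python3 go.py 0.668 0.127 0.018 0
```

```text
t: 22.3
eef_pos: [0.6653, 0.1242, 0.0151]
ee_rot: [3.139, 0.007, -0.004]
force: [-1.4, -0.5, -0.6]
width: 0.0876
t: 22.47
eef_pos: [0.6695, 0.126, 0.0213]
ee_rot: [-3.142, -0.001, -0.002]
force: [-0.2, -0.9, 0.6]
width: 0.0875
t 22.47 slide [-0.003, -0.0019, 0.0065] turn [-0.0, -0.0002, -0.0003] dist 0.004 rows 0.1 yaw now -0.11 w 0.0875
```

```bash
python3 -m crank '[{"slide":[-0.002,-0.002,0.004],"turn":[0,0,0],"fingers":-1},{"slide":[-0.002,-0.002,0.004],"turn":[0,0,0],"fingers":-1},{"slide":[-0.002,-0.002,0.004],"turn":[0,0,0],"fingers":-1},{"slide":[-0.002,-0.002,0.004],"turn":[0,0,0],"fingers":-1},{"slide":[-0.002,-0.002,0.004],"turn":[0,0,0],"fingers":-1}]' 35; python3 -m crank '[{"slide":[0,0,0],"turn":[0,0,0],"fingers":-1},{"slide":[0,0,0],"turn":[0,0,0],"fingers":-1},{"slide":[0,0,0],"turn":[0,0,0],"fingers":-1},{"slide":[0,0,0],"turn":[0,0,0],"fingers":-1},{"slide":[0,0,0],"turn":[0,0,0],"fingers":-1}]'
```

```text
t: 22.88
eef_pos: [0.6677, 0.1278, 0.0187]
ee_rot: [-3.141, -0.001, -0.001]
force: [-0.2, -0.6, -0.1]
width: 0.06
t: 23.3
eef_pos: [0.6675, 0.1276, 0.018]
ee_rot: [3.142, -0.0, -0.001]
force: [-0.3, 0.3, -0.1]
width: 0.0351
```

```bash
python3 -m crank '[{"slide":[0,0,-0.04],"turn":[0,0,0],"fingers":-1},{"slide":[0,0,-0.11],"turn":[0,0,0],"fingers":-1},{"slide":[0,0,-0.18],"turn":[0,0,0],"fingers":-1},{"slide":[0,0,-0.2],"turn":[0,0,0],"fingers":-1}]';python3 go.py 0.52 0.326 0.12 0.2
```

```text
t: 23.63
eef_pos: [0.6699, 0.1282, 0.1234]
ee_rot: [-3.14, -0.006, -0.001]
force: [1.4, 1.0, -1.4]
width: 0.0355
t 23.63 slide [-0.3, -0.3954, 0.0055] turn [-0.0003, -0.001, -0.0006] dist 0.248 rows 6.0 yaw now -0.03 w 0.0355
```

```bash
python3 -m crank '[{"slide":[-0.025,-0.03,0],"turn":[0,0,0],"fingers":-1},{"slide":[-0.07,-0.09,0],"turn":[0,0,0],"fingers":-1},{"slide":[-0.12,-0.15,0],"turn":[0,0,0],"fingers":-1},{"slide":[-0.17,-0.21,0],"turn":[0,0,0],"fingers":-1},{"slide":[-0.22,-0.27,0],"turn":[0,0,0],"fingers":-1}]';python3 -m crank '[{"slide":[-0.04,-0.05,0],"turn":[0,0,0],"fingers":-1},{"slide":[-0.07,-0.09,0],"turn":[0,0,0],"fingers":-1},{"slide":[-0.076,-0.105,0],"turn":[0,0,0],"fingers":-1},{"slide":[-0.076,-0.105,0],"turn":[0,0,0],"fingers":-1},{"slide":[-0.076,-0.105,0],"turn":[0,0,0],"fingers":-1}]';python3 go.py 0.52 0.326 0.022 0.2;python3 w.py w9
```

```text
t: 24.05
eef_pos: [0.556, 0.2633, 0.1172]
ee_rot: [3.141, 0.001, -0.002]
force: [0.7, 0.8, -3.9]
width: 0.0354
t: 24.47
eef_pos: [0.5194, 0.3153, 0.1175]
ee_rot: [3.141, 0.001, -0.0]
force: [-0.3, -0.1, -2.9]
width: 0.0352
t 24.47 slide [0.0012, -0.0214, 0.191] turn [0.0001, 0.0001, -0.0006] dist 0.096 rows 2.3 yaw now -0.03 w 0.0352
```

View pics/w9.png

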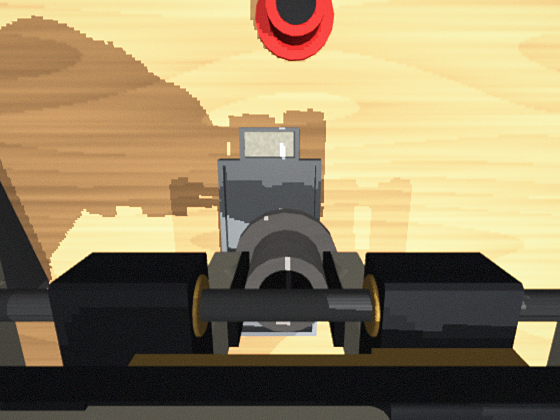

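Run:
```python
import pickle
from h import *
c=pickle.load(open("w9.pkl","rb"))
a=atz(c,(219,159),.012);b=atz(c,(322,159),.012);e=atz(c,(243,334),.012);f=atz(c,(316,334),.012);print(a,b,e,f)
```

```text
[0.56036845 0.36420496 0.012     ] [0.56034899 0.28746048 0.012     ] [0.40954438 0.35140809 0.012     ] [0.4094914  0.28834777 0.012     ]
```

```bash
python3 -m crank '[{"slide":[0.002,-0.0214,0],"turn":[0,0,0],"fingers":-1},{"slide":[0.002,-0.0214,0.05],"turn":[0,0,0],"fingers":-1},{"slide":[0.002,-0.0214,0.11],"turn":[0,0,0],"fingers":-1},{"slide":[0.002,-0.0214,0.15],"turn":[0,0,0],"fingers":-1},{"slide":[0.002,-0.0214,0.16],"turn":[0,0,0],"fingers":-1}]';python3 -m crank '[{"slide":[0,0,0.004],"turn":[0,0,0],"fingers":-1},{"slide":[0,0,0.008],"turn":[0,0,0],"fingers":-1},{"slide":[0,0,0.012],"turn":[0,0,0],"fingers":-1},{"slide":[0,0,0.014],"turn":[0,0,0],"fingers":-1},{"slide":[0,0,0.014],"turn":[0,0,0],"fingers":-1}]';python3 go.py 0.521 0.326 0.022 0.2
```

```text
t: 24.93
eef_pos: [0.5196, 0.3235, 0.034]
ee_rot: [3.137, 0.004, -0.004]
force: [-0.9, -1.0, -3.1]
width: 0.0355
t: 25.35
eef_pos: [0.5212, 0.3264, 0.0319]
ee_rot: [-3.14, -0.001, -0.002]
force: [0.4, -0.5, -2.4]
width: 0.0355
t 25.35 slide [-0.0004, 0.0008, 0.0197] turn [-0.0002, -0.0002, -0.0008] dist 0.01 rows 0.2 yaw now -0.09 w 0.0355
```

```bash
python3 -m crank '[{"slide":[0,0,0.004],"turn":[0,0,0],"fingers":-1},{"slide":[0,0,0.008],"turn":[0,0,0],"fingers":-1},{"slide":[0,0,0.012],"turn":[0,0,0],"fingers":-1},{"slide":[0,0,0.015],"turn":[0,0,0],"fingers":-1},{"slide":[0,0,0.015],"turn":[0,0,0],"fingers":-1}]' | egrep "pos|force";for i in 1 2 ; do python3 -m crank '[{"slide":[0,0,0.002],"turn":[0,0,0],"fingers":-1},{"slide":[0,0,0.002],"turn":[0,0,0],"fingers":-1},{"slide":[0,0,0.002],"turn":[0,0,0],"fingers":-1}]' | egrep "pos|force"; done
```

```text
eef_pos: [0.5205, 0.3258, 0.023]
force: [0.1, -0.4, -3.5]
eef_pos: [0.5207, 0.326, 0.0224]
force: [0.7, -0.9, -2.8]
eef_pos: [0.5209, 0.3261, 0.0219]
force: [-0.7, -0.2, 1.9]
```

```bash
python3 -m crank '[{"slide":[0,0,0.001],"turn":[0,0,0],"fingers":-1},{"slide":[0,0,0.001],"turn":[0,0,0],"fingers":0.7},{"slide":[0,0,0.001],"turn":[0,0,0],"fingers":0.7},{"slide":[0,0,0.001],"turn":[0,0,0],"fingers":0.7},{"slide":[0,0,0.001],"turn":[0,0,0],"fingers":0.7}]'; python3 -m crank '[{"slide":[0,0,0],"turn":[0,0,0],"fingers":0.7},{"slide":[0,0,-0.05],"turn":[0,0,0],"fingers":1},{"slide":[0,0,-0.13],"turn":[0,0,0],"fingers":1},{"slide":[0,0,-0.2],"turn":[0,0,0],"fingers":1},{"slide":[0,0,-0.2],"turn":[0,0,0],"fingers":1}]';python3 go.py 0.44 -0.1085 0.12 0
python3 - <<'E'
import cv2
from station import *
f=grab_frame("top");cv2.imwrite("pics/top2.png",f[:,:,::-1])
E
```

```text
t: 26.68
eef_pos: [0.5209, 0.3261, 0.0209]
ee_rot: [-3.141, -0.0, -0.001]
force: [0.5, -0.2, 0.2]
width: 0.0565
t: 27.1
eef_pos: [0.5242, 0.3288, 0.1286]
ee_rot: [-3.135, -0.009, 0.0]
force: [0.9, 1.1, 0.4]
width: 0.0861
t 27.1 slide [-0.1685, 0.8746, 0.0097] turn [-0.0011, -0.0014, 0.0] dist 0.445 rows 10.7 yaw now 0.0 w 0.0861
```

View pics/top2.png

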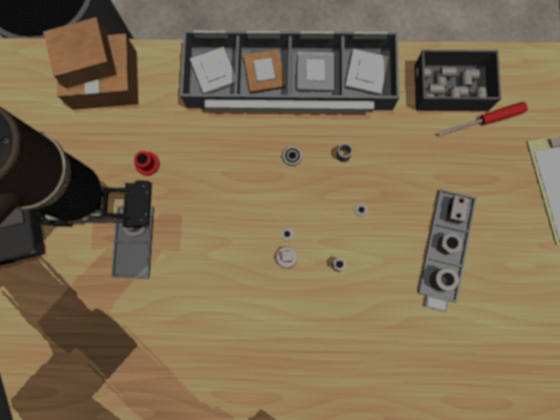

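```bash
python3 -m crank '[{"slide":[-0.17,0.87,0],"turn":[0,0,0],"fingers":1},{"slide":[-0.17,0.87,0],"turn":[0,0,0],"fingers":1},{"slide":[-0.17,0.87,0],"turn":[0,0,0],"fingers":1},{"slide":[-0.17,0.87,0],"turn":[0,0,0],"fingers":1},{"slide":[-0.17,0.87,0],"turn":[0,0,0],"fingers":1}]';python3 go.py 0.43 -0.1085 0.12 0
```

```text
t: 27.57
eef_pos: [0.4793, 0.1197, 0.1203]
ee_rot: [3.141, 0.001, -0.001]
force: [-0.2, -0.5, 0.6]
width: 0.0875
t 27.57 slide [-0.0981, 0.4565, 0.0009] turn [0.0001, 0.0001, -0.0002] dist 0.233 rows 5.6 yaw now -0.06 w 0.0875
```

```bash
python3 -m crank '[{"slide":[-0.1,0.43,0],"turn":[0,0,0],"fingers":1},{"slide":[-0.1,0.43,0],"turn":[0,0,0],"fingers":1},{"slide":[-0.1,0.43,0],"turn":[0,0,0],"fingers":1},{"slide":[-0.1,0.43,0],"turn":[0,0,0],"fingers":1},{"slide":[-0.1,0.43,0],"turn":[0,0,0],"fingers":1}]';python3 -m crank '[{"slide":[0,0,0],"turn":[0,0,0],"fingers":1},{"slide":[0,0,0],"turn":[0,0,0],"fingers":1},{"slide":[0,0,0],"turn":[0,0,0],"fingers":1}]';python3 w.py w10
python3 - <<'E'
import cv2,pickle
from h import *
c=pickle.load(open("w10.pkl","rb"));u=proj(c,[.44,-.1085,.04]);print(u);x,y=map(int,u)
f=cv2.imread("pics/w10.png");x0=max(0,x-35);y0=y-35;print(x0,y0)
cv2.imwrite("pics/w10z.png",cv2.resize(f[y0:y0+70,x0:x0+70],None,fx=8,fy=8,interpolation=cv2.INTER_CUBIC))
E
```

```text
t: 27.98
eef_pos: [0.4317, -0.0829, 0.1207]
ee_rot: [-3.142, 0.0, -0.001]
force: [0.9, -0.2, 0.0]
width: 0.0878
t: 28.23
eef_pos: [0.4329, -0.0815, 0.1207]
ee_rot: [-3.142, 0.0, -0.003]
force: [1.1, 1.6, 0.8]
width: 0.0875
[322.89101193 211.85812267]
287 176
```

View pics/w10z.png

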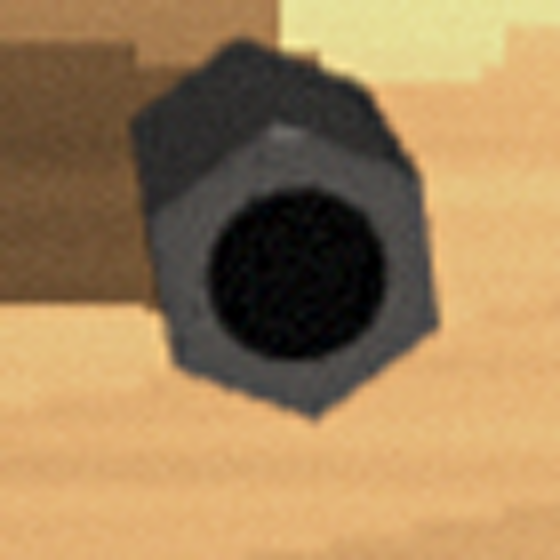

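View pics/w10.png

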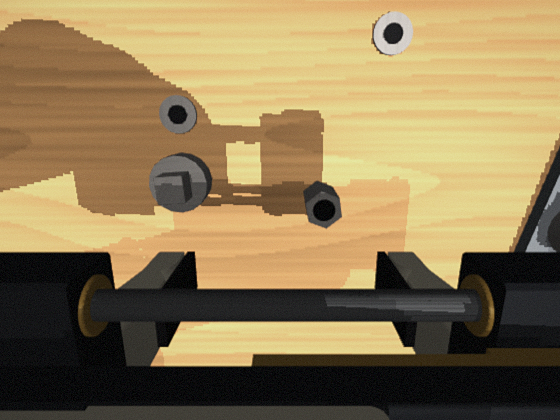

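```bash
python3 - <<'E'
import pickle
from h import *
c=pickle.load(open("w10.pkl","rb"))
v=np.array([atz(c,((u+.5)/8-.5+287,(w+.5)/8-.5+176),.04)[:2] for u,w in [(285,122),(415,172),(438,325),(314,420),(177,362),(150,212)]])
print(v.mean(0))
for i in range(6):
    d=v[(i+1)%6]-v[i]; print(np.linalg.norm(d),(np.degrees(np.arctan2(d[1],d[0])))%60)
for i in range(3): d=v[i+3]-v[i]; print(np.linalg.norm(d),(np.degrees(np.arctan2(d[1],d[0])))%60)
print(atz(c,(180,180),.02))
E
python3 go.py 0.4405 -0.1085 0.018 8.5
```

```text
[ 0.44186063 -0.10896354]
0.012272696799881641 8.581808259717974
0.014145230073134172 10.477848029212225
0.013869655113698535 9.51115017449385
0.013464565721961596 6.076532736102251
0.013981972646332642 10.594567659795112
0.014082414342711493 4.6739457428540945
0.027414270466052326 6.907612006389996
0.02675816466867129 10.206365346060153
0.027604627316856357 7.913625617560626
[ 0.45917787 -0.00374616  0.02      ]
t 28.28 slide [0.0146, 0.0552, 0.2055] turn [-0.0, 0.0, -0.0238] dist 0.107 rows 2.6 yaw now -0.08 w 0.0877
```

```bash
python3 -m crank '[{"slide":[0.0155,0.0552,0],"turn":[0,0,-0.0238],"fingers":0.5},{"slide":[0.0155,0.0552,0.03],"turn":[0,0,-0.0238],"fingers":0.5},{"slide":[0.0155,0.0552,0.1],"turn":[0,0,-0.0238],"fingers":0.5},{"slide":[0.0155,0.0552,0.17],"turn":[0,0,-0.0238],"fingers":0.5},{"slide":[0.0155,0.0552,0.2],"turn":[0,0,-0.0238],"fingers":0.5}]';python3 -m crank '[{"slide":[0,0,0],"turn":[0,0,0],"fingers":0.5},{"slide":[0,0,0],"turn":[0,0,0],"fingers":0.5}]';python3 go.py 0.441 -0.1087 0.018 8.4
```

```text
t: 28.7
eef_pos: [0.4392, -0.1077, 0.0176]
ee_rot: [-3.141, 0.004, 0.15]
force: [-0.6, 0.6, -0.1]
width: 0.0663
t: 28.87
eef_pos: [0.4407, -0.1079, 0.0204]
ee_rot: [3.141, 0.003, 0.15]
force: [0.1, 0.3, -0.1]
width: 0.0656
t 28.87 slide [0.0003, 0.0016, 0.0048] turn [0.0, 0.0004, 0.0006] dist 0.003 rows 0.1 yaw now 8.62 w 0.0656
```

```bash
python3 -m crank '[{"slide":[0.0005,0.001,0.004],"turn":[0,0,0],"fingers":-1},{"slide":[0.0005,0.001,0.004],"turn":[0,0,0],"fingers":-1},{"slide":[0.0005,0.001,0.004],"turn":[0,0,0],"fingers":-1},{"slide":[0.0005,0.001,0.004],"turn":[0,0,0],"fingers":-1},{"slide":[0.0005,0.001,0.004],"turn":[0,0,0],"fingers":-1}]' 30; python3 -m crank '[{"slide":[0,0,0],"turn":[0,0,0],"fingers":-1},{"slide":[0,0,0],"turn":[0,0,0],"fingers":-1},{"slide":[0,0,0],"turn":[0,0,0],"fingers":-1},{"slide":[0,0,0],"turn":[0,0,0],"fingers":-1},{"slide":[0,0,0],"turn":[0,0,0],"fingers":-1}]'
```

```text
t: 29.28
eef_pos: [0.4415, -0.1092, 0.0197]
ee_rot: [-3.142, -0.002, 0.148]
force: [0.2, -0.1, 0.6]
width: 0.038
t: 29.7
eef_pos: [0.4412, -0.1094, 0.0192]
ee_rot: [3.142, -0.0, 0.148]
force: [-1.0, 0.6, 6.2]
width: 0.0236
```

```bash
python3 -m crank '[{"slide":[0,0,-0.04],"turn":[0,0,0],"fingers":-1},{"slide":[0,0,-0.11],"turn":[0,0,0],"fingers":-1},{"slide":[0,0,-0.18],"turn":[0,0,0],"fingers":-1},{"slide":[0,0,-0.2],"turn":[0,0,0],"fingers":-1}]';python3 go.py 0.447 0.326 0.12 0.2
```

```text
t: 30.03
eef_pos: [0.4432, -0.1093, 0.1233]
ee_rot: [3.141, -0.006, 0.149]
force: [1.3, 0.4, -1.5]
width: 0.0238
t 30.03 slide [0.1366, -0.8599, 0.0066] turn [0.0001, -0.0009, 0.0231] dist 0.435 rows 10.4 yaw now 8.53 w 0.0238
```

```bash
python3 -m crank '[{"slide":[0.007,-0.04,0],"turn":[0,0,0],"fingers":-1},{"slide":[0.018,-0.115,0],"turn":[0,0,0.008],"fingers":-1},{"slide":[0.03,-0.19,0],"turn":[0,0,0.016],"fingers":-1},{"slide":[0.043,-0.27,0],"turn":[0,0,0.0231],"fingers":-1},{"slide":[0.056,-0.35,0],"turn":[0,0,0.0231],"fingers":-1}]';python3 go.py 0.447 0.326 0.12 0.2
```

```text
t: 30.45
eef_pos: [0.4422, 0.0692, 0.1189]
ee_rot: [-3.141, 0.0, -0.001]
force: [2.1, -0.2, -1.1]
width: 0.0237
t 30.45 slide [0.0091, -0.5135, -0.0022] turn [-0.0, 0.0, -0.0007] dist 0.257 rows 6.2 yaw now -0.06 w 0.0237
```

```bash
python3 -m crank '[{"slide":[0.002,-0.08,0],"turn":[0,0,0],"fingers":-1},{"slide":[0.004,-0.16,0],"turn":[0,0,0],"fingers":-1},{"slide":[0.006,-0.24,0],"turn":[0,0,0],"fingers":-1},{"slide":[0.008,-0.31,0],"turn":[0,0,0],"fingers":-1},{"slide":[0.009,-0.37,0],"turn":[0,0,0],"fingers":-1}]';python3 -m crank '[{"slide":[0,-0.06,0],"turn":[0,0,0],"fingers":-1},{"slide":[0,-0.1,0],"turn":[0,0,0],"fingers":-1},{"slide":[0,-0.115,0],"turn":[0,0,0],"fingers":-1},{"slide":[0,-0.115,0],"turn":[0,0,0],"fingers":-1},{"slide":[0,-0.115,0],"turn":[0,0,0],"fingers":-1}]';python3 w.py w11;python3 go.py 0.447 0.326 0.023 0.2
```

```text
t: 30.87
eef_pos: [0.4464, 0.2553, 0.1186]
ee_rot: [3.141, 0.0, 0.004]
force: [1.2, -1.1, -0.3]
width: 0.0237
t: 31.28
eef_pos: [0.4462, 0.3097, 0.1183]
ee_rot: [3.14, 0.001, 0.003]
force: [-0.1, 0.6, -1.5]
width: 0.0237
t 31.33 slide [0.0016, -0.0337, 0.1911] turn [0.0001, 0.0001, -0.0002] dist 0.097 rows 2.3 yaw now 0.14 w 0.0234
```

View pics/w11.png

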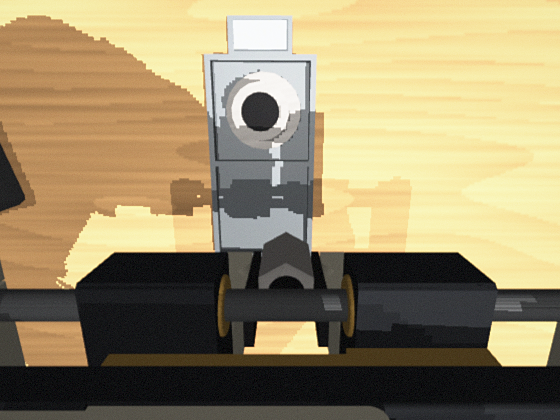

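```bash
python3 - <<'E'
import pickle
from h import *
c=pickle.load(open("w11.pkl","rb"))
for u in [(204,55),(316,55),(211,161),(313,161),(215,251)]: print(u,atz(c,u,.012))
E
python3 -m crank '[{"slide":[0.0016,-0.0337,0],"turn":[0,0,0],"fingers":-1},{"slide":[0.0016,-0.0337,0.05],"turn":[0,0,0],"fingers":-1},{"slide":[0.0016,-0.0337,0.11],"turn":[0,0,0],"fingers":-1},{"slide":[0.0016,-0.0337,0.15],"turn":[0,0,0],"fingers":-1},{"slide":[0.0016,-0.0337,0.16],"turn":[0,0,0],"fingers":-1}]';python3 -m crank '[{"slide":[0,0,0.004],"turn":[0,0,0],"fingers":-1},{"slide":[0,0,0.008],"turn":[0,0,0],"fingers":-1},{"slide":[0,0,0.012],"turn":[0,0,0],"fingers":-1},{"slide":[0,0,0.014],"turn":[0,0,0],"fingers":-1},{"slide":[0,0,0.014],"turn":[0,0,0],"fingers":-1}]';python3 go.py 0.447 0.326 0.023 0.2
```

```text
(204, 55) [0.55851227 0.36562178 0.012     ]
(316, 55) [0.55879058 0.28825121 0.012     ]
(211, 161) [0.48534015 0.36484699 0.012     ]
(313, 161) [0.48558106 0.28849937 0.012     ]
(215, 251) [0.41288139 0.36564474 0.012     ]
t: 31.75
eef_pos: [0.4461, 0.3246, 0.0359]
ee_rot: [3.138, 0.003, 0.001]
force: [0.1, -0.6, -1.8]
width: 0.0237
t: 32.17
eef_pos: [0.4478, 0.3276, 0.0328]
ee_rot: [-3.14, -0.001, 0.003]
force: [0.4, -0.1, -1.2]
width: 0.0237
t 32.17 slide [-0.0016, 0.0032, 0.0196] turn [-0.0002, -0.0001, -0.0001] dist 0.01 rows 0.2 yaw now 0.16 w 0.0237
```

```bash
python3 -m crank '[{"slide":[-0.001,0.002,0.004],"turn":[0,0,0],"fingers":-1},{"slide":[-0.001,0.002,0.008],"turn":[0,0,0],"fingers":-1},{"slide":[-0.001,0.002,0.012],"turn":[0,0,0],"fingers":-1},{"slide":[-0.001,0.002,0.015],"turn":[0,0,0],"fingers":-1},{"slide":[-0.001,0.002,0.015],"turn":[0,0,0],"fingers":-1}]' | egrep "pos|force";for i in 1 2 ; do python3 -m crank '[{"slide":[0,0,0.002],"turn":[0,0,0],"fingers":-1},{"slide":[0,0,0.002],"turn":[0,0,0],"fingers":-1},{"slide":[0,0,0.002],"turn":[0,0,0],"fingers":-1}]' | egrep "pos|force"; done
```

```text
eef_pos: [0.4468, 0.3261, 0.024]
force: [-0.0, -0.2, -0.8]
eef_pos: [0.447, 0.3263, 0.0234]
force: [-0.7, -0.4, -0.9]
eef_pos: [0.4471, 0.3264, 0.0232]
force: [-3.2, -1.5, 7.1]
```

Contact. Release and clear.

```bash
python3 -m crank '[{"slide":[0,0,0],"turn":[0,0,0],"fingers":-1},{"slide":[0,0,0],"turn":[0,0,0],"fingers":0.5},{"slide":[0,0,0],"turn":[0,0,0],"fingers":0.5},{"slide":[0,0,0],"turn":[0,0,0],"fingers":0.5},{"slide":[0,0,0],"turn":[0,0,0],"fingers":0.5}]'; python3 -m crank '[{"slide":[0,0,0],"turn":[0,0,0],"fingers":0.7},{"slide":[0,0,-0.05],"turn":[0,0,0],"fingers":0.7},{"slide":[0,0,-0.13],"turn":[0,0,0],"fingers":0.7},{"slide":[0,0,-0.21],"turn":[0,0,0],"fingers":0.7},{"slide":[0,0,-0.25],"turn":[0,0,0],"fingers":0.7}]';python3 -m crank '[{"slide":[0,0.06,0],"turn":[0,0,0],"fingers":0.7},{"slide":[0,0.14,0],"turn":[0,0,0],"fingers":0.7},{"slide":[0,0.22,0],"turn":[0,0,0],"fingers":0.7},{"slide":[0,0.3,0],"turn":[0,0,0],"fingers":0.7},{"slide":[0,0.38,0],"turn":[0,0,0],"fingers":0.7}]';python3 -m crank '[{"slide":[0,0.06,0],"turn":[0,0,0],"fingers":0.7},{"slide":[0,0.06,0],"turn":[0,0,0],"fingers":0.7},{"slide":[0,0.06,0],"turn":[0,0,0],"fingers":0.7}]'
python3 - <<'E'
import cv2
from station import *
f=grab_frame("top")[:,:,::-1];cv2.imwrite("pics/top3.png",f)
s=grab_frame("scene")[:,:,::-1];cv2.imwrite("pics/scene3.png",s)
z=lambda a:cv2.resize(a,(400,600),interpolation=cv2.INTER_CUBIC)
cv2.imwrite("pics/fin.png",cv2.hconcat([z(f[190:295,100:170]),z(f[190:295,410:480])]))
E
```

```text
t: 33.5
eef_pos: [0.447, 0.3263, 0.0224]
ee_rot: [-3.142, -0.0, 0.003]
force: [0.4, 0.4, -0.3]
width: 0.0447
t: 33.92
eef_pos: [0.4483, 0.3275, 0.1521]
ee_rot: [-3.138, -0.004, 0.004]
force: [0.8, 0.2, 0.4]
width: 0.0733
t: 34.33
eef_pos: [0.447, 0.1346, 0.1475]
ee_rot: [-3.141, -0.0, 0.004]
force: [0.2, -0.5, 0.2]
width: 0.0747
t: 34.58
eef_pos: [0.4476, 0.1049, 0.1477]
ee_rot: [-3.141, -0.0, 0.0]
force: [-0.3, 0.3, 0.2]
width: 0.0749
```

View pics/fin.png

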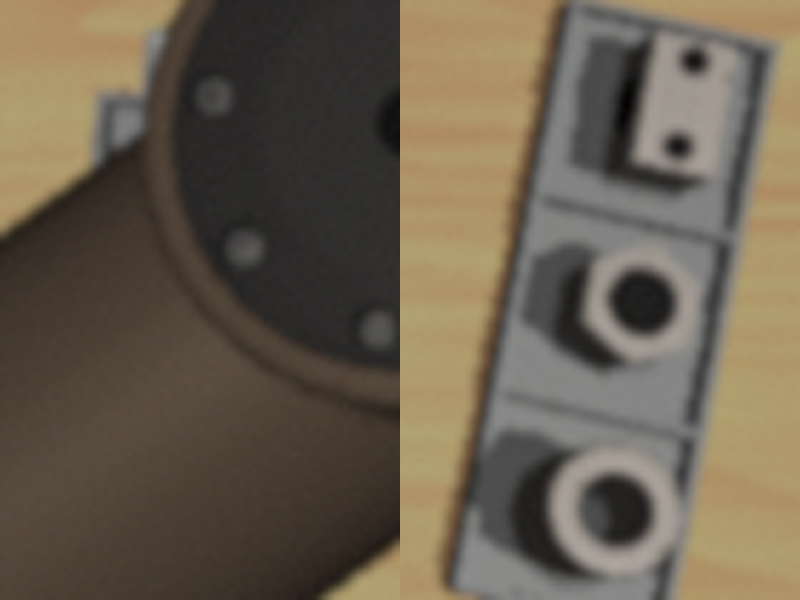

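View pics/scene3.png

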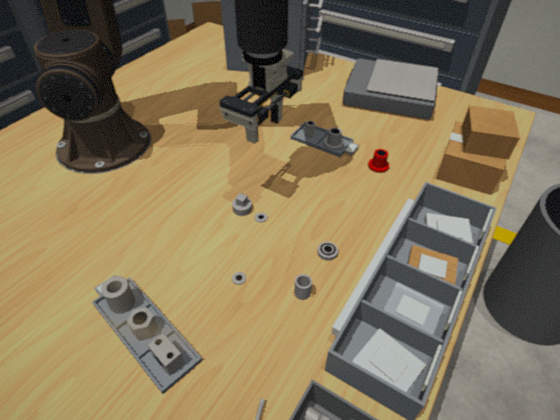

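View pics/top3.png

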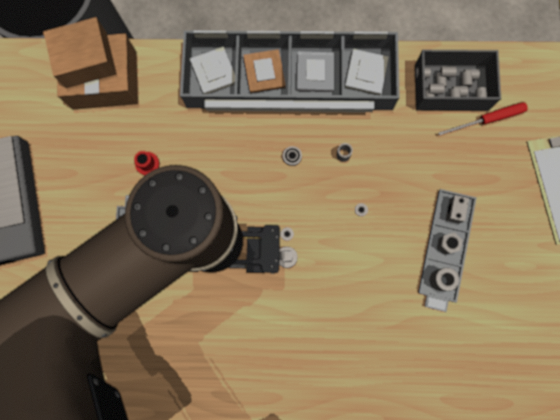

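Run:
```python
import cv2
s=cv2.imread("pics/scene3.png")
z=lambda a:cv2.resize(a,(400,400),interpolation=cv2.INTER_CUBIC)
cv2.imwrite("pics/fin2.png",cv2.hconcat([z(s[105:175,285:365]),z(s[270:390,85:205])]))
```

```text
(no output)
```

View pics/fin2.png

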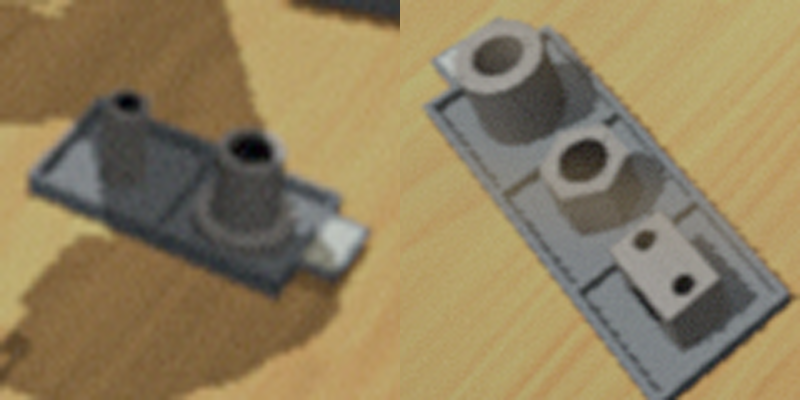

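All five parts stand upright in their compartments. The arm is clear of everything, so I'm handing in.

```bash
python3 -c "
from station import *
print(job_done(), get_state()['t'])"
```

```text
the job is handed in; nothing more can be done
the job is handed in; nothing more can be done
```

Both kits are made up and the job is handed in, at about 35 s of the 136 s allowed.

- **Long tray, from the tab end:** thick-walled sleeve, big hex nut, clamp block.
- **Short tray:** flanged bush next to the tab, small hex nut in the other compartment. I left the red look-alike bush alone.

I placed the parts in the order you listed them. Each was lowered until the force reading showed contact with the tray floor, then released. The highest reading I saw was about 14 N, on the sleeve.

**Last checks:** The final scene picture shows all five parts upright and inside their compartments. The thin-walled sleeve and square-headed plug are where they stood, and the gripper is open and clear at about 0.15 m height. In the final top view the arm hid the short tray, so that tray was confirmed only from the scene camera, plus an earlier wrist picture for the bush. The cameras agreed on positions to within about 2 to 3 mm, except one early wrist picture taken while the arm was still moving, from which I used only the nut's angle.

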